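Sort solenoids by plunger and load the test nest

ROBOT

A 7-joint arm with a two-finger parallel gripper is mounted at the origin on a cart in front of the work surface, level with it; the furniture and walls round the work are solid. World frame = base frame: x ahead of the robot, y to its left, z up, the work surface at z = 0. Lengths are in m, angles in rad, forces in N, time in s.
With the tool pointing down it reaches from about 0.4 to 0.875 m from the base axis. Payload 6.5 kg.
Tool frame: the origin (TCP) lies at the very end of the fingers, on their centre line; the grasp point (between the pads) lies robot.pinch_z behind it (robot.pinch_z is the distance from the TCP to the grasp point, in m); z points along the fingers, x is the direction in which the jaws open and shut, and the axes are right-handed (so a half turn about z gives the same grasp; the last joint's range is limited). The gripper opens to 85 mm and grips with 20 to 120 N. Pads are 22 mm wide; open, the fingers measure 114 mm over their backs; the gripper's body (76 mm by 85 mm) begins 54 mm behind the grasp point. The pads swing forward as they close: fully open they stand 13 mm farther back than shut.
Start: joints at [1.233, 0.536, -0.004, 1.538, 0.003, 1.067, -0.071], TCP at [0.174, -0.626, 0.231] pointing down, gripper open.
Joint ranges: [-2.7, 2.7], [-0.37, 2.16], [-1.27, 1.26], [0.24, 2.4], [-1.31, 4.45], [0.19, 1.91], [-2.76, 2.76]. Speed limits (rad/s): [2.39, 2.39, 3.14, 3.14, 3.14, 3.14, 3.14].

INTERFACE

Orientations are given as [roll, pitch, yaw] about the fixed x, y, z axes, in that order (R = Rz(yaw) Ry(pitch) Rx(roll)).
In Python, from plant import telemetry, vision, ticket, robot gives the robot as it stands.
- The arm moves only by the tool servo_tool, never from a script. Its argument "increments" is a list of rows, each an object with "offset": the shift along the tool's x, y, z in cm, a list of three; "twist": the turn about the tool's z in degrees. A call has 1 to 8 rows; each row is the pose to reach, as a shift and turn from the pose commanded when the call began, along the tool's axes at that moment; what a row does not reach only later rows make up. A row lasts 1/8 s, in which the tool goes at most 62.5 mm and 10.7 degrees, less where a joint would pass 70% of its speed; a pose out of reach is approached as far as the arm can. A call with a gripper value outside its range is refused whole. "hand" is the finger opening in cm, from 0 to 8.54, set as the call begins (left out, the last holds). The fingers move at their own pace and stop on an object; "squeeze" is the grip in N (left out, the last holds). Time passes only in rows, so rows that repeat a pose let the fingers close. It gives the time, the measured TCP pose, the force and the opening at its end, in the units of the state.
- telemetry.sense(): the state, without advancing time (a new reading comes with each control period).
- vision.get_image(name): name is "scene" or "top"; returns (picture, depth): 480x640x3 uint8, red, green, blue; 480x640 float32, m along the optical axis (not along the pixel's ray), 0 where there is no reading.
- vision.calibration(name): a dict with "fx", "fy", "cx", "cy" (pixels), "k1" (the pictures are not rectified: a ray, as slopes to the right and down, at radius r is drawn at 1 + k1 r^2 times it, then the intrinsics apply), "R" (3x3) and "t" (3): a world point X has camera coordinates R X + t. Camera axes: x right, y down, z forward; pixel columns grow to the right and rows downward; lengths in m; the calibration is good to about 2 mm. A picture is of the moment at which its call begins. calibration takes no time and is no camera call.
- ticket.hand_in(): hands the job in, once; it reports no verdict.
The state is a dict: "clock": time; "q": joint angles; "joint_velocities": joint speeds; "joint_efforts": joint torques, N m; "tcp_pos": TCP position; "eef_rot": TCP orientation; "ft_force": force on the tool from outside, world axes, zero at the start; "moment": the same for the moment, N m; "finger_gap": finger opening in m.
Only numpy, scipy, OpenCV 4.12 (cv2) and the standard library are available. Lean on these libraries where they do the work, as an engineer would, in place of code of your own. Each camera call takes 0.05 s, during which the arm holds its last target.

TASK

Swing the clear cover of the test nest up past vertical and lower it gently back onto its rear stop. Seat every solenoid whose plunger is pushed in flat and square in a pocket of the nest, plunger towards the nest's open front, and lay every solenoid whose plunger is pulled out flat in the blue tray, leaving the plungers as they are. Then swing the cover back and lower it gently until it is fully closed; never let it fall, and leave the other things on the bench alone.

Things in the scene. Friction and masses are not known exactly. Their poses are not given: they have to be found in the camera images.
- nest: grey test nest fixed to the bench, base 116 (x) x 230 (y) x 12 mm thick, white side and rear walls up to 48 mm high; origin at the centre of the underside. Three pockets in a row along y, their closed rear to +x; the open front looks to -x. A clear hinged cover lies over it.
- pocket_1 (a point): pocket in the nest, this point at the middle of its floor (12 mm above the bench), axes as the nest's: 60 (x) x 34 (y) mm between black locators 14 mm high. It has an 18 mm wide gap in its -x wall for the plunger and 43 mm long gaps in the middle of both sides for the fingers, so a solenoid goes in with its own x along the nest's x, plunger to the nest's -x. Pocket centres are 60 mm apart.
- pocket_2 (a point): pocket in the nest, this point at the middle of its floor (12 mm above the bench), axes as the nest's: 60 (x) x 34 (y) mm between black locators 14 mm high. It has an 18 mm wide gap in its -x wall for the plunger and 43 mm long gaps in the middle of both sides for the fingers, so a solenoid goes in with its own x along the nest's x, plunger to the nest's -x. Pocket centres are 60 mm apart.
- pocket_3 (a point): pocket in the nest, this point at the middle of its floor (12 mm above the bench), axes as the nest's: 60 (x) x 34 (y) mm between black locators 14 mm high. It has an 18 mm wide gap in its -x wall for the plunger and 43 mm long gaps in the middle of both sides for the fingers, so a solenoid goes in with its own x along the nest's x, plunger to the nest's -x. Pocket centres are 60 mm apart.
- cover (a joint): hinge of the nest's clear yellow-framed cover (0.25 kg, 112 mm long, 230 mm wide): 0 = closed, lying level on the nest; 1.57 = upright; 2.3 = leaning back on its rear stop (then its bar is 165 mm above the bench). Falls freely to either side unless held.
- cover_hinge (a point): middle of the cover's hinge line, which runs along the nest's y, 50 mm above the bench at the nest's rear (+x) edge.
- cover_bar (a point): middle of the cover's grab bar: a 10 mm round bar parallel to the hinge, 80 mm clear between its arms, in the plane of the cover, 155 mm from the hinge and 40 mm beyond the cover's edge (free space on both sides of it for fingers). The bar can turn between the fingers, so it can be held from above through the whole swing.
- tray: blue shallow rework tray fixed to the bench, 140 (x) x 210 (y) mm, walls 20 mm high and 4 mm thick, floor 4 mm thick; origin at the centre of the underside.
- solenoid_1: open-frame solenoid, yellow tape-wrapped coil in a steel frame: block 56 (x) x 30 (y) x 26 (z) mm, 0.13 kg; origin at the centre of its underside, z up out of its top. A round steel plunger (10 mm thick, red tip 13 mm) comes out of its -x end, 14 mm above the underside: 13 mm of it shows when pushed in, 28 to 31 mm when pulled out (see its plunger joint). Grasp the block across its 30 mm width. May be absent.
- solenoid_2: open-frame solenoid, yellow tape-wrapped coil in a steel frame: block 56 (x) x 30 (y) x 26 (z) mm, 0.13 kg; origin at the centre of its underside, z up out of its top. A round steel plunger (10 mm thick, red tip 13 mm) comes out of its -x end, 14 mm above the underside: 13 mm of it shows when pushed in, 28 to 31 mm when pulled out (see its plunger joint). Grasp the block across its 30 mm width. May be absent.
- solenoid_3: open-frame solenoid, yellow tape-wrapped coil in a steel frame: block 56 (x) x 30 (y) x 26 (z) mm, 0.13 kg; origin at the centre of its underside, z up out of its top. A round steel plunger (10 mm thick, red tip 13 mm) comes out of its -x end, 14 mm above the underside: 13 mm of it shows when pushed in, 28 to 31 mm when pulled out (see its plunger joint). Grasp the block across its 30 mm width. May be absent.
- solenoid_4: open-frame solenoid, yellow tape-wrapped coil in a steel frame: block 56 (x) x 30 (y) x 26 (z) mm, 0.13 kg; origin at the centre of its underside, z up out of its top. A round steel plunger (10 mm thick, red tip 13 mm) comes out of its -x end, 14 mm above the underside: 13 mm of it shows when pushed in, 28 to 31 mm when pulled out (see its plunger joint). Grasp the block across its 30 mm width. May be absent.
- solenoid_5: open-frame solenoid, yellow tape-wrapped coil in a steel frame: block 56 (x) x 30 (y) x 26 (z) mm, 0.13 kg; origin at the centre of its underside, z up out of its top. A round steel plunger (10 mm thick, red tip 13 mm) comes out of its -x end, 14 mm above the underside: 13 mm of it shows when pushed in, 28 to 31 mm when pulled out (see its plunger joint). Grasp the block across its 30 mm width. May be absent.
- solenoid_6: open-frame solenoid, yellow tape-wrapped coil in a steel frame: block 56 (x) x 30 (y) x 26 (z) mm, 0.13 kg; origin at the centre of its underside, z up out of its top. A round steel plunger (10 mm thick, red tip 13 mm) comes out of its -x end, 14 mm above the underside: 13 mm of it shows when pushed in, 28 to 31 mm when pulled out (see its plunger joint). Grasp the block across its 30 mm width. May be absent.
- plunger_1 (a joint): plunger of solenoid_1: 0 to 0.002 m = pushed in, 0.015 to 0.018 m = pulled out; it stays where it is unless pushed with over 4 N.
- plunger_2 (a joint): plunger of solenoid_2: 0 to 0.002 m = pushed in, 0.015 to 0.018 m = pulled out; it stays where it is unless pushed with over 4 N.
- plunger_3 (a joint): plunger of solenoid_3: 0 to 0.002 m = pushed in, 0.015 to 0.018 m = pulled out; it stays where it is unless pushed with over 4 N.
- plunger_4 (a joint): plunger of solenoid_4: 0 to 0.002 m = pushed in, 0.015 to 0.018 m = pulled out; it stays where it is unless pushed with over 4 N.
- plunger_5 (a joint): plunger of solenoid_5: 0 to 0.002 m = pushed in, 0.015 to 0.018 m = pulled out; it stays where it is unless pushed with over 4 N.
- plunger_6 (a joint): plunger of solenoid_6: 0 to 0.002 m = pushed in, 0.015 to 0.018 m = pulled out; it stays where it is unless pushed with over 4 N.
- yellow_tape: bystander: roll of yellow tape, 62 mm across, 14 mm high; origin at the centre of its underside; leave it alone.
- transformer_l: bystander: yellow and black transformer, 35 x 81 x 38 mm; origin at the centre of its underside; leave it alone.
- transformer_m: bystander: yellow and black transformer, 29 x 65 x 29 mm; origin at the centre of its underside; leave it alone.
- side_cutters: bystander: red-handled side cutters, 40 x 124 x 10 mm; origin at the centre of its underside; leave it alone.
There are look-alikes about, which are no part of the job. Leave any purple or turquoise look-alike of the solenoid_3 alone. Leave any purple or turquoise look-alike of the solenoid_6 alone.

How it is judged:
By the outcome, as a careful person would: the job done as asked, in the order asked, and still so for the second after the job is handed in, with the robot touching nothing.
Of solenoid_1, solenoid_2, solenoid_3, solenoid_4, solenoid_5, solenoid_6 only 4 to 5 are there at a start; the rules pass over those that are not, and their reading is None.
At some moment in a run one of solenoid_1, solenoid_2, solenoid_3, solenoid_4, solenoid_5, solenoid_6 may be knocked a few centimetres aside while the robot is not near it.
It also fails if it takes over 210 s, if anything falls off the work surface, if the arm or the gripper's body presses on something with over 40 N, if the wrist force passes 120 N, or if a joint passes its speed limit or range.

## Working session

There is one attempt and no reset: what is moved stays moved. The work goes in short steps, Python scripts to look and compute and a tool call to move; the robot and the scene stay as the last step left them, time stands still between calls to the robot, and variables do not carry over. Pictures are saved under pics/ and viewed, and the job is handed in when it is done.

Besides the shell and the picture viewer there is one more tool, called after "Request:" in YAML: its name, and indented under it one key for each argument. servo_tool: Moves the arm, as the interface text tells. Its arguments: {"type":"object","properties":{"increments":{"type":"array"},"hand":{"type":"number"},"squeeze":{"type":"number"}},"required":["increments"]}

```bash
ls; mkdir -p pics; python3 - <<'E'
from plant import telemetry, vision, ticket, robot
import cv2, numpy as np
print(telemetry.sense()); print(robot.pinch_z)
for n in("scene","top"):
    p,d=vision.get_image(n); cv2.imwrite(f"pics/{n}0.png",p[:,:,::-1]); np.save(f"pics/{n}0.npy",d)
    print(n,vision.calibration(n))
E
```

```text
pics
{'clock': 0.0, 'q': array([ 1.23281764,  0.53718193, -0.00445708,  1.53891693,  0.00259395,
        1.06730058, -0.07116689]), 'joint_velocities': array([ 3.42509965e-05,  3.78563926e-05,  2.79278408e-04, -1.33392786e-04,
       -1.51170508e-03,  7.97077376e-04,  2.97774408e-04]), 'joint_efforts': array([-5.39789489e-04, -5.83416474e+01,  1.04813967e+00, -2.59106898e+01,
        1.22471279e-02,  9.40284866e-03, -2.58967418e-06]), 'tcp_pos': array([ 0.17430527, -0.62550766,  0.23038563]), 'eef_rot': array([ 3.14147554e+00,  1.79720114e-03, -1.29889965e+00]), 'ft_force': array([ 0.25583178,  0.03249254, -0.05927167]), 'moment': array([-0.02089283, -0.02038113, -0.01993791]), 'finger_gap': 0.08553195559275587}
0.0187
scene {'fx': 546.6673927812058, 'fy': 546.6673927812058, 'cx': 319.7060769165317, 'cy': 237.56596291338212, 'k1': 0.05044340774017642, 'R': array([[ 0.7568963 , -0.65339642,  0.0134577 ],
       [-0.44711776, -0.53274156, -0.7185208 ],
       [ 0.47664839,  0.53782856, -0.69537526]]), 't': array([-0.46540664,  0.25865275,  1.58206783])}
top {'fx': 613.2819944864821, 'fy': 613.2819944864821, 'cx': 319.6541471481676, 'cy': 242.1628986313818, 'k1': -0.03156402952893162, 'R': array([[-0.0033402 , -0.9999016 ,  0.01362489],
       [-0.99297344,  0.00170474, -0.11832516],
       [ 0.11829029, -0.01392438, -0.99288142]]), 't': array([-0.08764225,  0.56611006,  1.5014235 ])}
```

View pics/scene0.png

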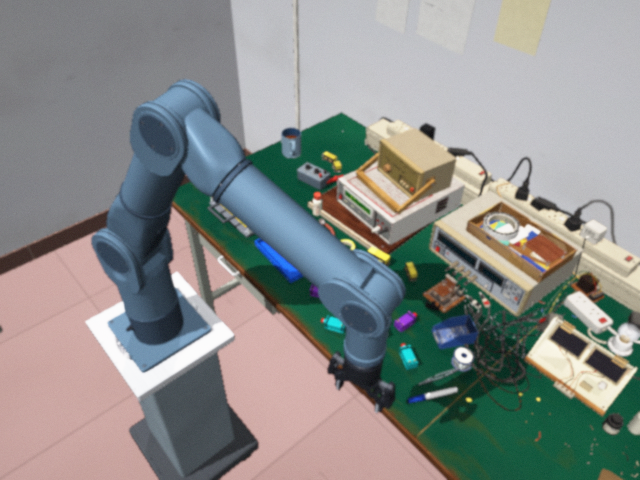

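View pics/top0.png

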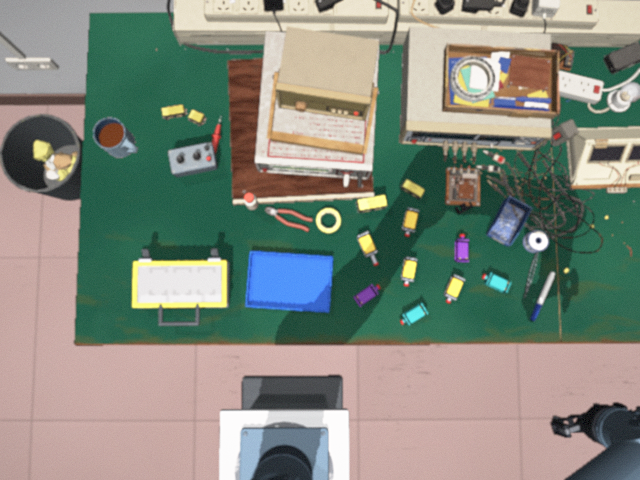

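```bash
cat > h.py <<'E'
import numpy as np, cv2
from plant import telemetry, vision
def proj(n,X):
    c=vision.calibration(n); X=np.atleast_2d(X)@c['R'].T+c['t']; s=X[:,:2]/X[:,2:]
    s=s*(1+c['k1']*(s**2).sum(1,keepdims=True)); return s*[c['fx'],c['fy']]+[c['cx'],c['cy']]
def ray(n,uv):
    c=vision.calibration(n); d=(np.atleast_2d(uv).astype(float)-[c['cx'],c['cy']])/[c['fx'],c['fy']]
    s=d.copy()
    for _ in range(20): s=d/(1+c['k1']*(s**2).sum(1,keepdims=True))
    v=np.c_[s,np.ones(len(s))]; return -c['R'].T@c['t'], v@c['R'], 
def plane(n,uv,z):
    o,v=ray(n,uv); k=(z-o[2])/v[:,2]; return o+v*k[:,None]
def deproj(n,uv,dep):
    o,v=ray(n,uv); return o+v*np.array([[dep[int(round(y)),int(round(x))]] for x,y in np.atleast_2d(uv)])
def snap(n,tag,box=None,f=1):
    p,d=vision.get_image(n); cv2.imwrite(f"pics/{n}{tag}.png",p[:,:,::-1]); np.save(f"pics/{n}{tag}.npy",d)
    if box: crop(n,tag,box,f)
    return p,d
def crop(n,tag,box,f):
    p=cv2.imread(f"pics/{n}{tag}.png"); x0,y0,x1,y1=box
    c=cv2.resize(p[y0:y1,x0:x1],None,fx=f,fy=f,interpolation=cv2.INTER_CUBIC)
    for x in range((x0//20+1)*20,x1,20): cv2.putText(c,str(x),(int((x-x0)*f),8),0,.3,(255,255,255)); cv2.line(c,(int((x-x0)*f),10),(int((x-x0)*f),16),(255,255,255))
    for y in range((y0//20+1)*20,y1,20): cv2.putText(c,str(y),(0,int((y-y0)*f)),0,.3,(255,255,255)); cv2.line(c,(20,int((y-y0)*f)),(26,int((y-y0)*f)),(255,255,255))
    cv2.imwrite(f"pics/{n}{tag}_{x0}_{y0}.png",c)
E
python3 -c "
from h import *
crop('top','0',(340,170,530,340),4)
crop('top','0',(120,220,340,340),3.6)
"
```

```text
(no output)
```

View pics/top0_340_170.png

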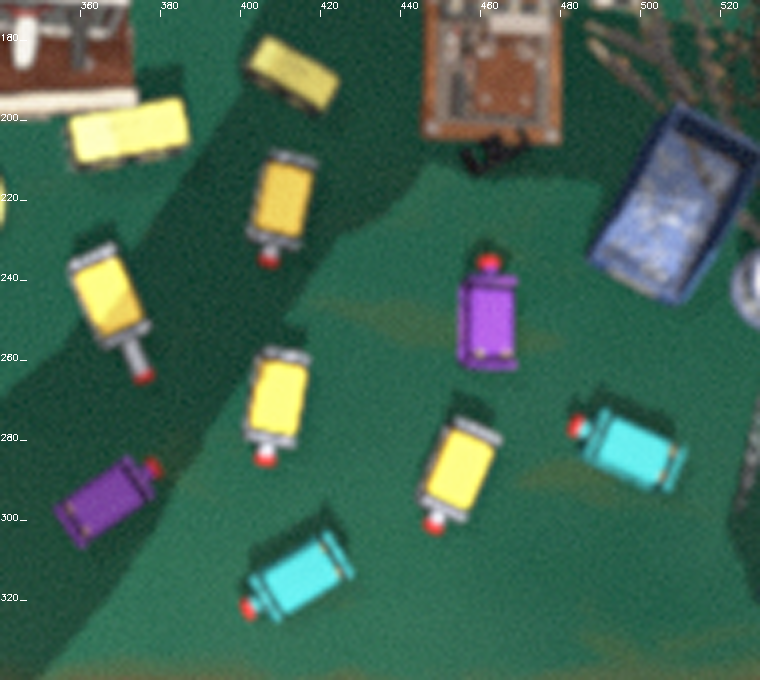

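View pics/top0_120_220.png

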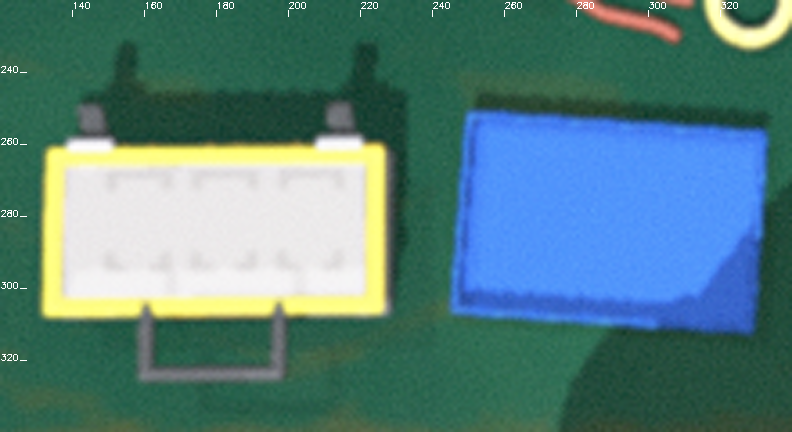

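```bash
python3 -c "
from h import *
crop('top','0',(150,90,240,150),8)
crop('top','0',(480,180,640,330),5)
crop('scene','0',(290,140,480,420),3)
d=np.load('pics/top0.npy')
for n,p in dict(A=[(359,233),(366,243),(375,263)],B=[(410,217),(405,233)],C=[(408,268),(405,283)],D=[(454,286),(447,301)],x=[(372,203),(413,187),(173,111),(197,116)],nest=[(180,284),(179,324)],tray=[(290,280)]).items(): print(n,deproj('top',p,d).round(3).tolist())
"
```

```text
A [[0.593, -0.19, 0.004], [0.565, -0.206, 0.026], [0.514, -0.229, 0.021]]
B [[0.632, -0.32, 0.019], [0.592, -0.307, 0.013]]
C [[0.501, -0.311, 0.026], [0.464, -0.303, 0.023]]
D [[0.455, -0.425, 0.029], [0.418, -0.409, 0.019]]
x [[0.664, -0.221, 0.043], [0.708, -0.328, 0.028], [0.908, 0.288, 0.029], [0.894, 0.225, 0.03]]
nest [[0.461, 0.255, 0.049], [0.364, 0.254, 0.054]]
tray [[0.473, -0.014, -0.0]]
```

View pics/top0_150_90.png

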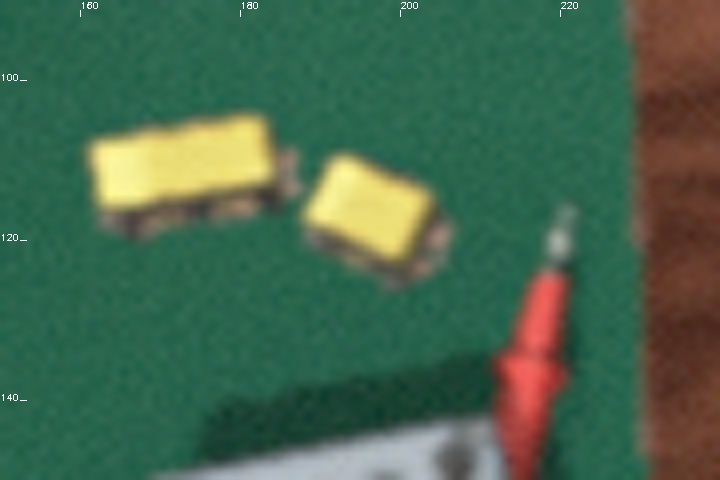

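View pics/top0_480_180.png

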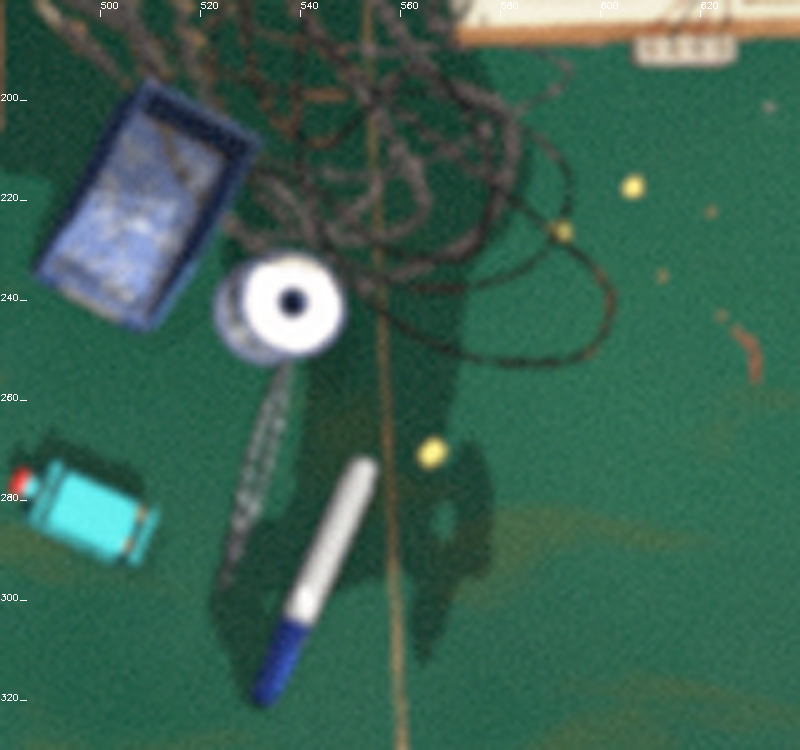

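View pics/scene0_290_140.png

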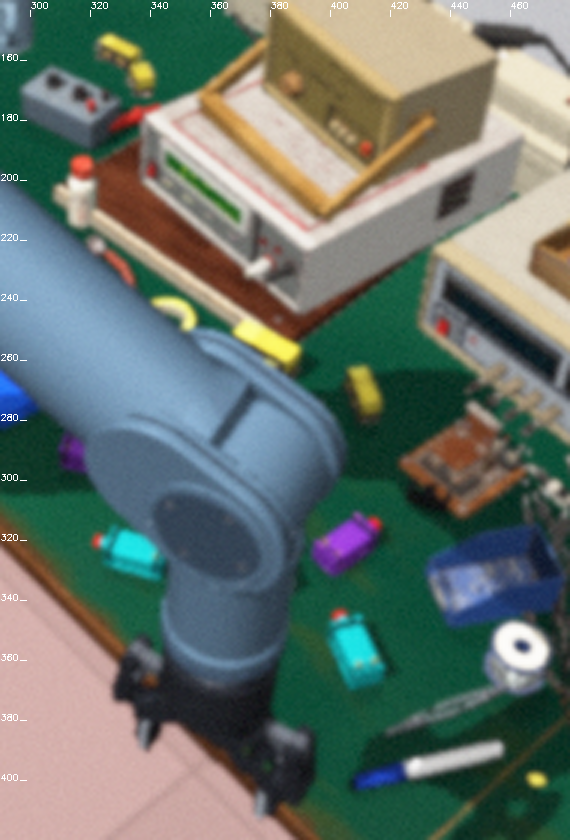

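```bash
cat >> h.py <<'E'
def plan(x,y,z,yaw,n=None):
    from scipy.spatial.transform import Rotation as Ro
    s=telemetry.sense(); R=Ro.from_euler('xyz',s['eef_rot']).as_matrix()
    d=R.T@(np.array([x,y,z])-s['tcp_pos'])*100
    tw=-(yaw-s['eef_rot'][2]); tw=np.degrees((tw+np.pi)%(2*np.pi)-np.pi)
    print('from',s['tcp_pos'].round(4),'yaw',round(float(s['eef_rot'][2]),3),'-> offset cm',d.round(2),'twist',round(float(tw),1))
E
python3 -c "
from h import *
c=vision.calibration('top');print('cam',-c['R'].T@c['t'])
c=[(132.5,260.5),(226.5,259.5),(227.5,307),(132,308)]
P=plane('top',c,.05);print(P.round(4)); 
print(plane('top',[(160,324),(196,323.5),(158.5,323.5),(198,323)],.05).round(4))
print(plane('top',[(250,252),(332,256.5),(328.5,311.5),(245.5,306.5)],.02).round(4))
crop('top','0',(125,250,235,335),7)
plan(.5,-.2,.25,0)
"
```

```text
cam [ 0.3842357  -0.06769229  1.55891468]
[[0.5193 0.3729 0.05  ]
 [0.5213 0.1411 0.05  ]
 [0.4048 0.137  0.05  ]
 [0.4027 0.3705 0.05  ]]
[[0.3638 0.301  0.05  ]
 [0.3649 0.2132 0.05  ]
 [0.365  0.3047 0.05  ]
 [0.3661 0.2084 0.05  ]]
[[ 0.5429  0.0863  0.02  ]
 [ 0.5311 -0.1203  0.02  ]
 [ 0.3933 -0.1108  0.02  ]
 [ 0.4063  0.0962  0.02  ]]
from [ 0.1743 -0.6256  0.2305] yaw -1.299 -> offset cm [-32.25 -42.8   -1.9 ] twist -74.4
```

View pics/top0_125_250.png

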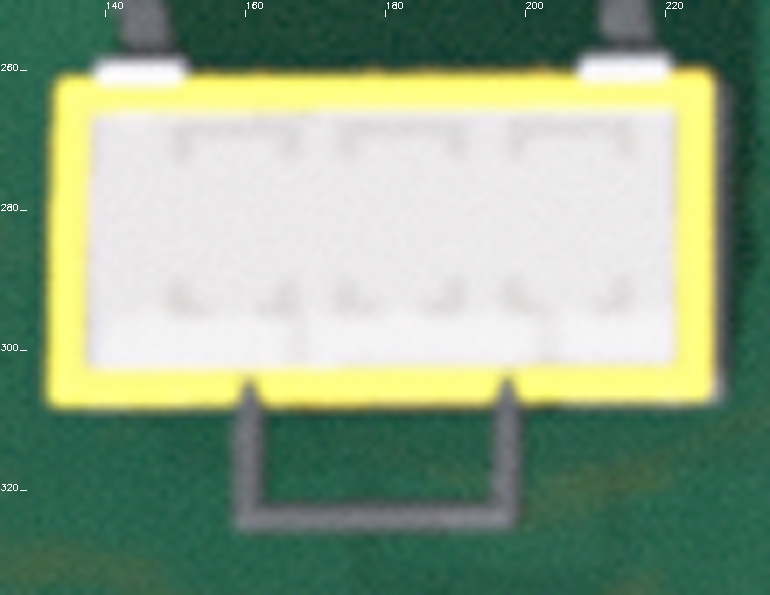

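Request:
servo_tool:
  increments:
    - {"offset":[-4,-5.3,-0.3],"twist":-9}
    - {"offset":[-8,-10.7,-0.6],"twist":-19}
    - {"offset":[-12,-16,-1],"twist":-28}
    - {"offset":[-16,-21.4,-1.3],"twist":-37}
    - {"offset":[-20,-26.7,-1.6],"twist":-47}
    - {"offset":[-24,-32,-2],"twist":-56}
    - {"offset":[-28,-37.5,-2],"twist":-65}
    - {"offset":[-32,-42.8,-2],"twist":-75}
  hand: 3.0
  squeeze: 40

```text
clock: 1.1
tcp_pos: [0.4804, -0.229, 0.2511]
eef_rot: [3.141, 0.0, 0.015]
ft_force: [0.1, -0.5, 1.6]
finger_gap: 0.0299
```

```bash
python3 -c "
from h import *
plan(.48,0,.2,0.011); plan(.3655,.2565,.1,.011)
print(telemetry.sense()['q'].round(2))
snap('scene','1',(290,140,480,420),3)
snap('top','1')"
```

```text
from [ 0.4804 -0.229   0.2511] yaw 0.015 -> offset cm [  0.31 -22.9    5.1 ] twist 0.2
from [ 0.4804 -0.229   0.2511] yaw 0.015 -> offset cm [-10.75 -48.72  15.1 ] twist 0.2
[ 0.72  0.35 -0.45  1.81  0.18  1.02  0.22]
```

View pics/scene1.png

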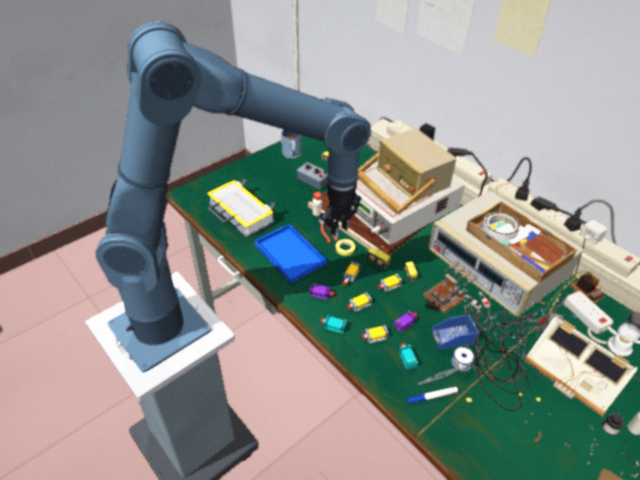

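```bash
python3 -c "
from h import *
plan(.46,0,.2,0.011)
crop('scene','1',(300,220,440,370),5)"
```

```text
from [ 0.4838 -0.2229  0.2514] yaw 0.025 -> offset cm [ -1.85 -22.32   5.22] twist 0.8
```

View pics/scene1_300_220.png

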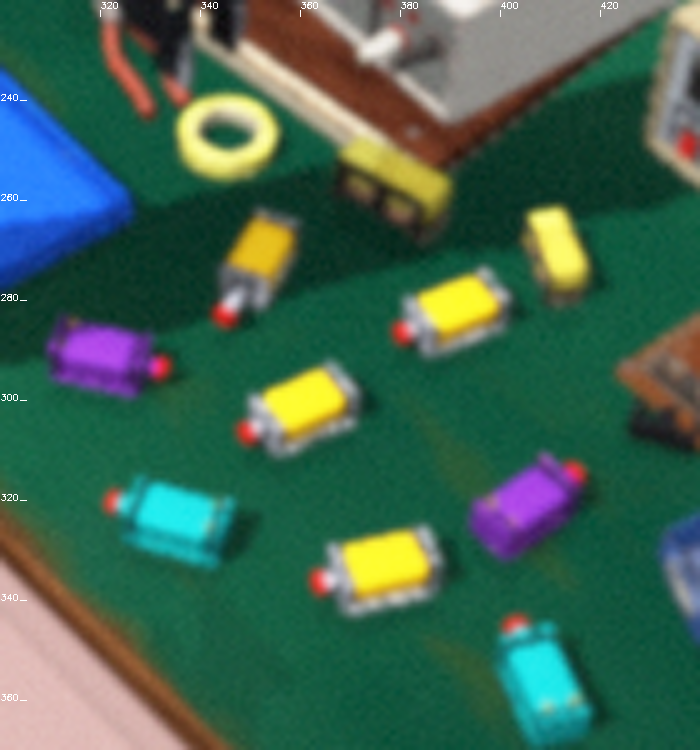

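Request:
servo_tool:
  increments:
    - {"offset":[-0.5,-5.6,1.3],"twist":0.8}
    - {"offset":[-1,-11,2.6],"twist":0.8}
    - {"offset":[-1.5,-16.7,4],"twist":0.8}
    - {"offset":[-2,-22.3,5.2],"twist":0.8}
    - {"offset":[-4,-28,6],"twist":0.8}
    - {"offset":[-6.5,-33,7],"twist":0.8}
    - {"offset":[-9,-38,8],"twist":0.8}
    - {"offset":[-11,-43,9],"twist":0.8}

```text
clock: 2.2
tcp_pos: [0.3642, 0.1992, 0.1608]
eef_rot: [3.141, -0.0, -0.005]
ft_force: [1.4, 0.4, 1.2]
finger_gap: 0.0301
```

Request:
servo_tool:
  increments:
    - {"offset":[0,0,0],"twist":0}
    - {"offset":[0,0,0],"twist":0}

```text
clock: 2.45
tcp_pos: [0.3653, 0.1976, 0.1609]
eef_rot: [3.141, 0.001, -0.004]
ft_force: [-0.3, -0.9, -0.4]
finger_gap: 0.0302
```

```bash
python3 -c "
from h import *
plan(.3655,.2565,.09,0.011)"
```

```text
from [0.3653 0.1976 0.1609] yaw -0.004 -> offset cm [-0.   -5.9   7.09] twist -0.9
```

Request:
servo_tool:
  increments:
    - {"offset":[0,-3,3.5],"twist":-0.9}
    - {"offset":[0,-5.9,7],"twist":-0.9}
    - {"offset":[0,-5.9,7],"twist":-0.9}
    - {"offset":[0,-5.9,7],"twist":-0.9}

```text
clock: 2.95
tcp_pos: [0.3663, 0.2557, 0.0914]
eef_rot: [3.14, -0.0, 0.009]
ft_force: [0.1, -0.8, 0.6]
finger_gap: 0.0302
```

```bash
python3 -c "
from h import *
plan(.3655,.2565,.031,0.011)
snap('top','2',(120,240,240,340),6)
snap('scene','2',(200,160,290,250),7)"
```

```text
from [0.3663 0.2557 0.0914] yaw 0.009 -> offset cm [-0.08 -0.09  6.04] twist -0.1
```

View pics/top2_120_240.png

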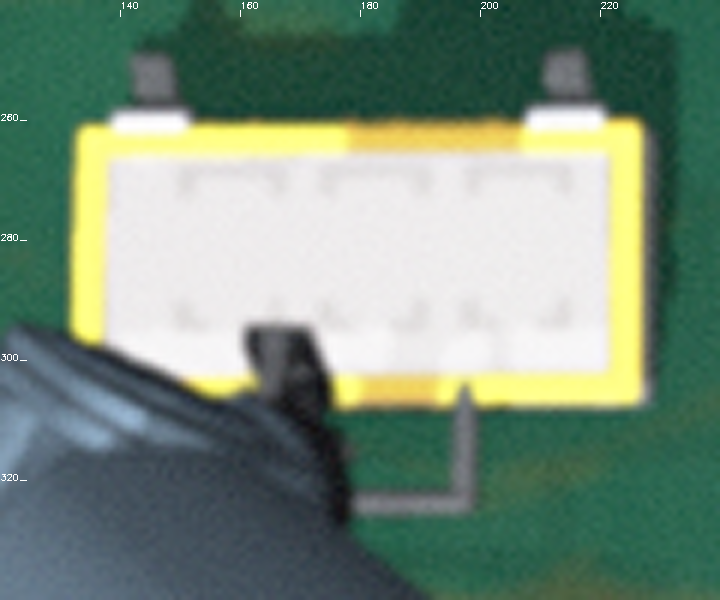

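View pics/scene2_200_160.png

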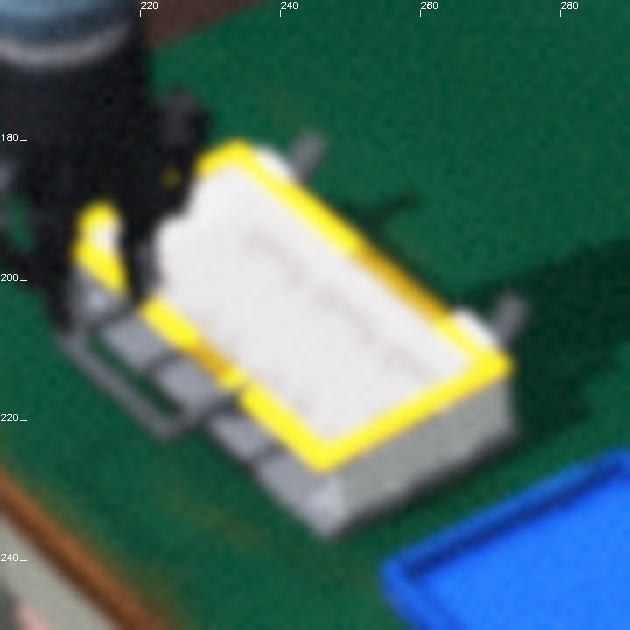

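Request:
servo_tool:
  increments:
    - {"offset":[-0.1,-0.1,2],"twist":0}
    - {"offset":[-0.1,-0.1,4],"twist":0}
    - {"offset":[-0.1,-0.1,5],"twist":0}
    - {"offset":[-0.1,-0.1,6],"twist":0}
    - {"offset":[-0.1,-0.1,6],"twist":0}

```text
clock: 3.68
tcp_pos: [0.3645, 0.258, 0.031]
eef_rot: [3.141, 0.0, 0.012]
ft_force: [-0.2, -0.1, 0.5]
finger_gap: 0.0302
```

Request:
servo_tool:
  increments:
    - {"offset":[0,0,0],"twist":0}
    - {"offset":[0,0,0],"twist":0}
    - {"offset":[0,0,0],"twist":0}
    - {"offset":[0,0,0],"twist":0}
    - {"offset":[0,0,0],"twist":0}
  hand: 0
  squeeze: 40

```text
clock: 4.3
tcp_pos: [0.365, 0.2585, 0.0315]
eef_rot: [-3.141, -0.001, 0.012]
ft_force: [0.4, -0.9, 6.3]
finger_gap: 0.0081
```

Request:
servo_tool:
  increments:
    - {"offset":[0.08,0,-1.55],"twist":0}
    - {"offset":[0.31,0,-3.08],"twist":0}
    - {"offset":[0.69,0,-4.58],"twist":0}
    - {"offset":[1.22,0,-6.04],"twist":0}
    - {"offset":[1.9,0,-7.43],"twist":0}
    - {"offset":[2.71,0,-8.75],"twist":0}
    - {"offset":[3.64,0,-9.99],"twist":0}
    - {"offset":[4.7,0,-11.12],"twist":0}

```text
clock: 5.3
tcp_pos: [0.4087, 0.2587, 0.1428]
eef_rot: [3.14, 0.005, 0.013]
ft_force: [-10.1, 1.0, 6.7]
finger_gap: 0.0085
```

Request:
servo_tool:
  increments:
    - {"offset":[1.17,0,-1.02],"twist":0}
    - {"offset":[2.43,0,-1.92],"twist":0}
    - {"offset":[3.77,0,-2.69],"twist":0}
    - {"offset":[5.18,0,-3.33],"twist":0}
    - {"offset":[6.65,0,-3.82],"twist":0}
    - {"offset":[8.17,0,-4.15],"twist":0}
    - {"offset":[9.7,0,-4.34],"twist":0}
    - {"offset":[11.25,0,-4.37],"twist":0}

```text
clock: 6.3
tcp_pos: [0.5249, 0.2597, 0.187]
eef_rot: [3.141, -0.0, 0.011]
ft_force: [-2.0, -1.5, 3.8]
finger_gap: 0.0085
```

Request:
servo_tool:
  increments:
    - {"offset":[1.55,0,0.12],"twist":0}
    - {"offset":[3.07,0,0.4],"twist":0}
    - {"offset":[4.56,0,0.82],"twist":0}
    - {"offset":[6.0,0,1.4],"twist":0}
    - {"offset":[7.38,0,2.11],"twist":0}
    - {"offset":[8.05,0,2.55],"twist":0}
    - {"offset":[8.67,0,2.96],"twist":0}
    - {"offset":[8.67,0,2.96],"twist":0}

```text
clock: 7.3
tcp_pos: [0.611, 0.2605, 0.1558]
eef_rot: [3.141, 0.0, 0.011]
ft_force: [0.3, -4.3, -0.5]
finger_gap: 0.0085
```

Request:
servo_tool:
  increments:
    - {"offset":[0.31,0,0.23],"twist":0}
    - {"offset":[0.62,0,0.47],"twist":0}
    - {"offset":[0.92,0,0.72],"twist":0}
    - {"offset":[1.2,0,0.97],"twist":0}
    - {"offset":[1.2,0,0.97],"twist":0}
    - {"offset":[1.2,0,0.97],"twist":0}

```text
clock: 8.05
tcp_pos: [0.6226, 0.2606, 0.1468]
eef_rot: [3.14, 0.0, 0.012]
ft_force: [0.7, -5.6, 0.6]
finger_gap: 0.0081
```

```bash
python3 -c "
from h import *
print(telemetry.sense())
snap('top','3',(120,200,260,340),5)
snap('scene','3',(180,100,300,250),5)"
```

```text
{'clock': 8.05, 'q': array([-0.11383057,  0.7345963 , -0.544325  ,  1.50518873,  0.42056936,
        1.02060395, -0.75443878]), 'joint_velocities': array([ 6.74163833e-05, -2.36483935e-03, -7.99101746e-04,  8.15031202e-06,
        4.50347777e-04,  4.19964629e-04, -1.01212107e-03]), 'joint_efforts': array([-3.38817649e+00, -6.32601929e+01, -1.20787963e+01, -2.38951296e+01,
       -9.33879185e-01, -1.28856037e+00,  1.75197405e-02]), 'tcp_pos': array([0.62264699, 0.26057177, 0.1467754 ]), 'eef_rot': array([3.14044444e+00, 1.32441898e-05, 1.15275803e-02]), 'ft_force': array([ 0.72455225, -5.58618586,  0.55175677]), 'moment': array([-1.13554588,  0.13976449, -0.01264886]), 'finger_gap': 0.008139209729170198}
```

View pics/top3_120_200.png

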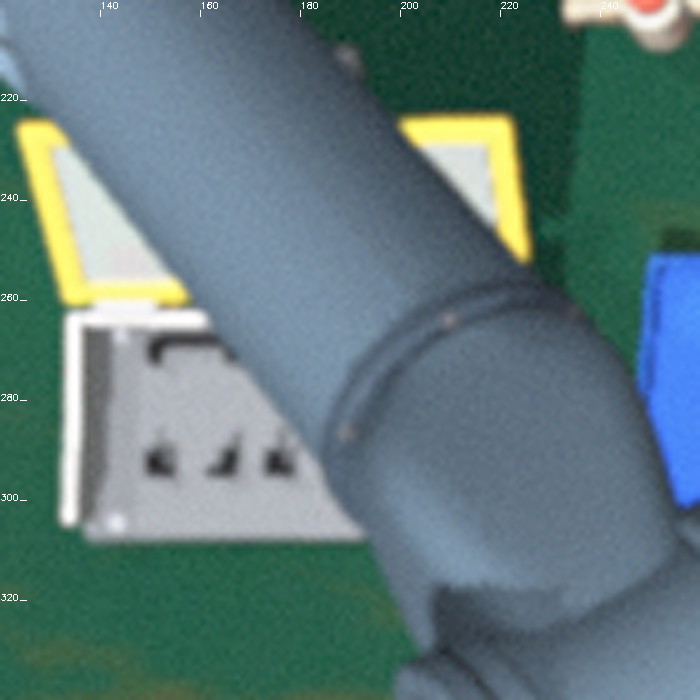

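View pics/scene3_180_100.png

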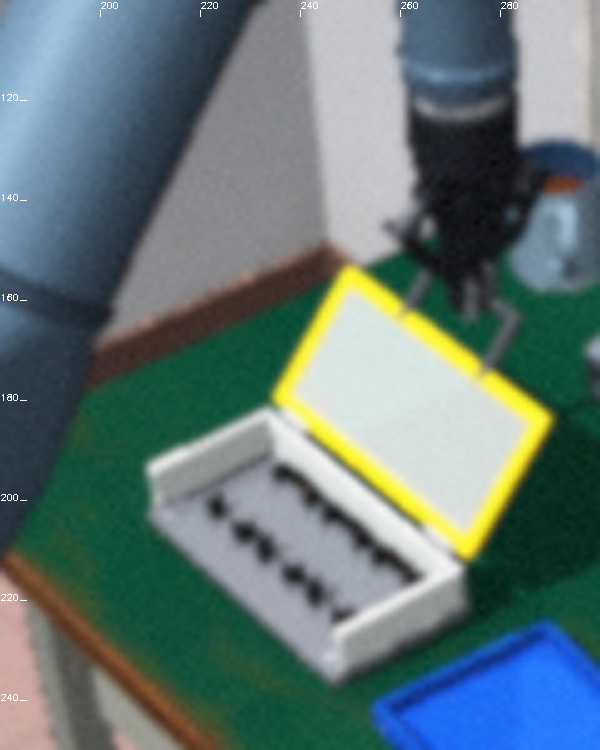

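Request:
servo_tool:
  increments:
    - {"offset":[0.1,0,0.1],"twist":0}
    - {"offset":[0.2,0,0.2],"twist":0}
    - {"offset":[0.2,0,0.2],"twist":0}

```text
clock: 8.52
tcp_pos: [0.6233, 0.2606, 0.1461]
eef_rot: [3.139, 0.002, 0.012]
ft_force: [-6.7, -8.6, 12.4]
finger_gap: 0.0081
```

Request:
servo_tool:
  increments:
    - {"offset":[0,0,0],"twist":0}
    - {"offset":[0,0,0],"twist":0}
    - {"offset":[0,0,0],"twist":0}
    - {"offset":[0,0,-1.5],"twist":0}
    - {"offset":[0,0,-3.5],"twist":0}
    - {"offset":[0,0,-7],"twist":0}
    - {"offset":[-3,0,-11],"twist":0}
  hand: 2.2

```text
clock: 9.4
tcp_pos: [0.596, 0.2605, 0.2569]
eef_rot: [-3.141, -0.002, 0.009]
ft_force: [1.1, 0.2, 0.5]
finger_gap: 0.022
```

```bash
python3 -c "
from h import *
plan(.45,-.05,.28,0.01)"
```

```text
from [0.596  0.2605 0.2569] yaw 0.009 -> offset cm [-14.89  30.91  -2.36] twist -0.0
```

Request:
servo_tool:
  increments:
    - {"offset":[-3,5,-2],"twist":0}
    - {"offset":[-6,10,-2],"twist":0}
    - {"offset":[-9,15,-2],"twist":0}
    - {"offset":[-12,20,-2],"twist":0}
    - {"offset":[-15,25,-2],"twist":0}
    - {"offset":[-15,31,-2],"twist":0}
    - {"offset":[-15,37,-2],"twist":0}
    - {"offset":[-15,43,-2],"twist":0}
  hand: 6

```text
clock: 10.4
tcp_pos: [0.4503, -0.1725, 0.2767]
eef_rot: [3.14, -0.003, 0.012]
ft_force: [0.5, 0.4, 0.7]
finger_gap: 0.0602
```

Request:
servo_tool:
  increments:
    - {"offset":[0,6,0],"twist":7}
    - {"offset":[-2,12,0],"twist":15}
    - {"offset":[-4,18,0],"twist":22}
    - {"offset":[-6,24,0],"twist":30}
    - {"offset":[-8,30,0],"twist":30}
    - {"offset":[-9,35,0],"twist":30}
    - {"offset":[-9,35,0],"twist":30}
    - {"offset":[-9,35,0],"twist":30}

```text
clock: 11.4
tcp_pos: [0.3648, -0.5211, 0.2757]
eef_rot: [-3.141, -0.001, -0.511]
ft_force: [-0.5, -0.1, -0.2]
finger_gap: 0.0597
```

```bash
python3 -c "
from h import *
print(telemetry.sense()['tcp_pos'],telemetry.sense()['q'].round(2))
snap('top','4',(340,170,530,340),4)
snap('scene','4',(300,220,440,370),5)
crop('top','4',(120,210,240,320),6)"
```

```text
[ 0.3647942  -0.52111453  0.27573512] [ 1.05  0.48 -0.22  1.52  0.11  1.15  0.29]
```

View pics/top4_340_170.png

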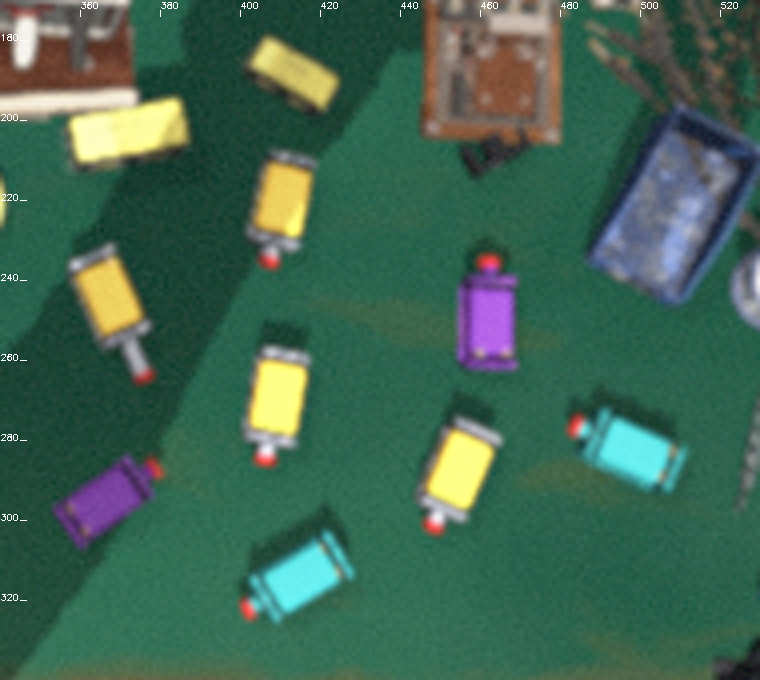

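View pics/top4_120_210.png

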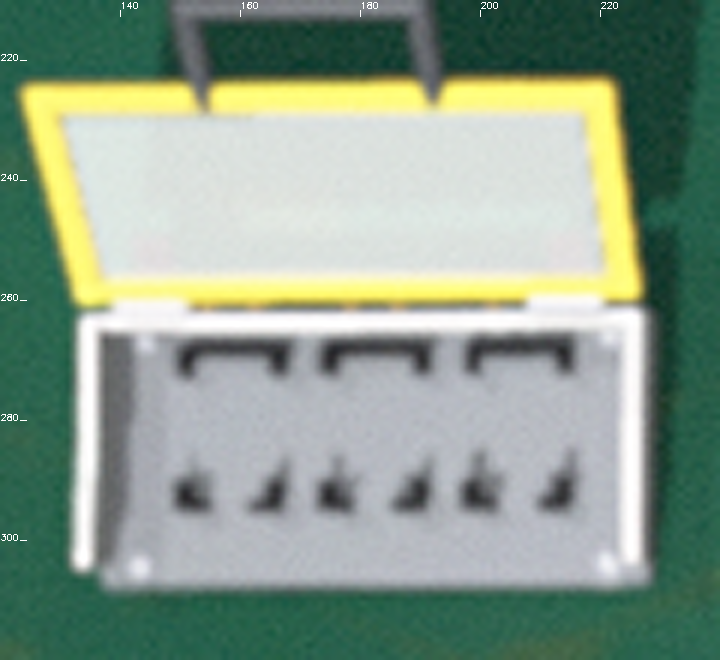

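```bash
cat >> h.py <<'E'
from scipy.optimize import minimize
def polys(n,x,y,yaw,ext,z0=0.):
    c,s=np.cos(yaw),np.sin(yaw); out=[]
    def hull(pts):
        pts=np.array(pts,float); W=np.c_[x+c*pts[:,0]-s*pts[:,1],y+s*pts[:,0]+c*pts[:,1],pts[:,2]+z0]
        return cv2.convexHull(proj(n,W).astype(np.float32))[:,0]
    out.append(hull([(a,b,h) for a in(-.028,.028) for b in(-.015,.015) for h in(0,.026)]))
    t=np.linspace(0,2*np.pi,12)
    out.append(hull([(a,.005*np.cos(u),.014+.005*np.sin(u)) for a in(-.028,-.028-ext) for u in t]))
    out.append(hull([(a,.0065*np.cos(u),.014+.0065*np.sin(u)) for a in(-.028-ext+.006,-.028-ext) for u in t]))
    return out
def fitsol(n,img,x,y,yaw,ext,z0=0.,F=6,fitext=True,r=26):
    cx,cy=proj(n,[x,y,.013+z0])[0].round().astype(int); x0,y0=cx-r,cy-r
    p=img[max(y0,0):cy+r,max(x0,0):cx+r]
    p=cv2.resize(p,None,fx=F,fy=F,interpolation=cv2.INTER_CUBIC)
    h=cv2.cvtColor(p,cv2.COLOR_RGB2HSV)
    red=p[:,:,0].astype(int); g=p[:,:,1].astype(int); b=p[:,:,2].astype(int)
    m=((red>g-12)&(red>70)).astype(np.uint8)*255
    lab=cv2.connectedComponents(m)[1]; k=lab[lab.shape[0]//2-3:lab.shape[0]//2+3,lab.shape[1]//2-3:lab.shape[1]//2+3]
    m=np.where(lab==np.bincount(k.ravel()).argmax(),255,0).astype(np.uint8); m=cv2.GaussianBlur(m,(0,0),F*.5).astype(float)/255
    def rend(q):
        o=np.zeros(m.shape,np.uint8)
        for P in polys(n,q[0],q[1],q[2],q[3] if fitext else ext,z0):
            cv2.fillConvexPoly(o,(((P-[x0,y0]+.5)*F-.5)*16).round().astype(int),255,shift=4)
        return cv2.GaussianBlur(o,(0,0),F*.5).astype(float)/255
    f=lambda q:((rend(q)-m)**2).sum()/ (F*F)
    q0=np.array([x,y,yaw,ext])
    S=np.vstack([q0]+[q0+d for d in np.diag([.006,.006,.12,.006])])
    res=minimize(f,q0,method='Nelder-Mead',options=dict(initial_simplex=S,xatol=1e-5,fatol=1e-3,maxiter=600))
    v=p.copy()
    for P in polys(n,*res.x[:3],res.x[3],z0): cv2.polylines(v,[(((P-[x0,y0]+.5)*F-.5)).round().astype(int)],True,(255,0,255),1)
    return res.x,res.fun,np.hstack([v,np.repeat((m*255).astype(np.uint8)[:,:,None],3,2)])
SOL0=dict(A=(.562,-.206,np.pi/2-1.1,.029),B=(.63,-.32,-.2,.013),C=(.50,-.31,-.2,.013),D=(.455,-.42,-.4,.013))
E
python3 -c "
from h import *
img=cv2.imread('pics/top4.png')[:,:,::-1].copy()
vs=[]
for k,g in SOL0.items():
    q,f,v=fitsol('top',img,*g); print(k,q.round(4),round(f,2)); vs.append(v)
cv2.imwrite('pics/fit4.png',cv2.resize(np.vstack([np.hstack(vs[:2]),np.hstack(vs[2:])]),None,fx=.64,fy=.64)[:,:,::-1])
"
```

```text
A [ 0.5634 -0.2088  0.4108  0.0308] 7.76
B [ 0.6254 -0.3201 -0.2284  0.016 ] 8.14
C [ 0.5003 -0.3145 -0.2012  0.0174] 7.01
D [ 0.4541 -0.4281 -0.4235  0.0161] 7.52
```

View pics/fit4.png

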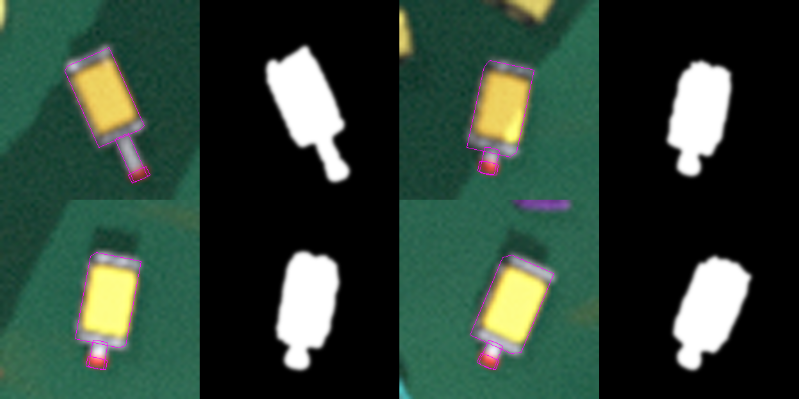

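```bash
python3 -c "
from h import *
crop('top','4',(145,258,222,312),10)
crop('scene','4',(200,170,285,245),9)
"
```

View pics/top4_145_258.png

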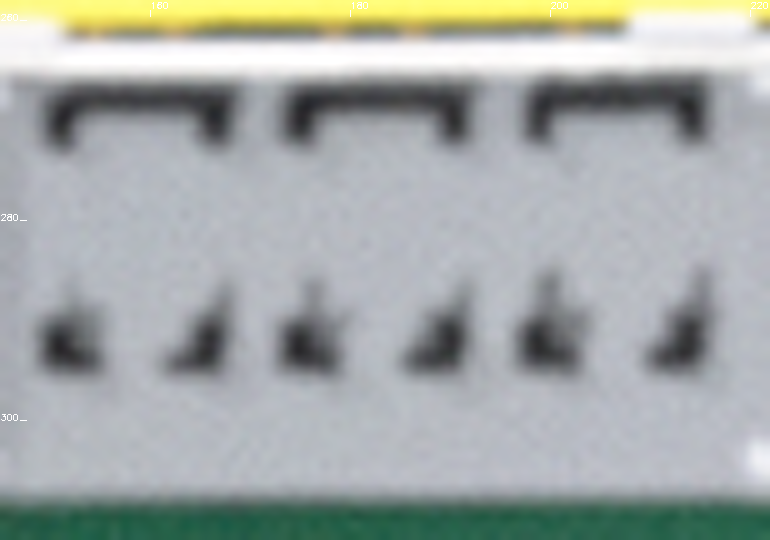

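View pics/scene4_200_170.png

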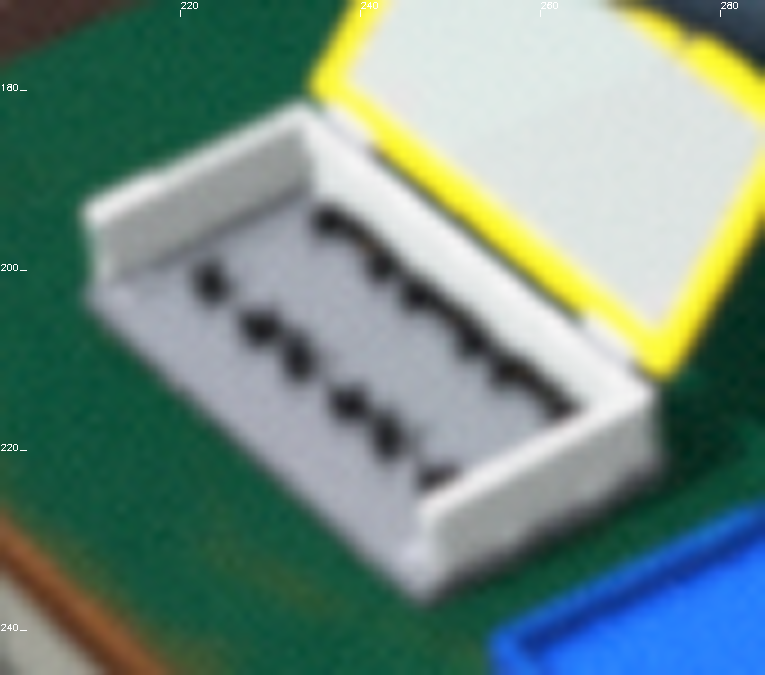

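```bash
cat > nest.py <<'E'
from h import *
def boxes(t):
    B=[]
    for k in(-1,0,1):
        o=.06*k
        B.append((.03,.03+t,o-.017-t,o+.017+t))
        for s in(-1,1):
            a,b=sorted((s*.017,s*(.017+t)))
            B.append((.0215,.03,o+a,o+b)); B.append((-.03,-.0215,o+a,o+b))
            a,b=sorted((s*.009,s*(.017+t)))
            B.append((-.03-t,-.03,o+a,o+b))
    return B
def hulls(q,n='top'):
    x,y,w,t=q; c,s=np.cos(w),np.sin(w); H=[]
    for x0,x1,y0,y1 in boxes(t):
        P=np.array([(a,b,h) for a in(x0,x1) for b in(y0,y1) for h in(.012,.026)])
        W=np.c_[x+c*P[:,0]-s*P[:,1],y+s*P[:,0]+c*P[:,1],P[:,2]]
        H.append(cv2.convexHull(proj(n,W).astype(np.float32))[:,0])
    return H
def fit(n,img,box,q0,thr=(110,60)):
    F=8; X0,Y0,X1,Y1=box
    p=cv2.resize(img[Y0:Y1,X0:X1],None,fx=F,fy=F,interpolation=cv2.INTER_CUBIC)
    g=p.max(2).astype(float); m=np.clip((thr[0]-g)/(thr[0]-thr[1]),0,1)
    def rend(q):
        o=np.zeros(m.shape,np.uint8)
        for P in hulls(q,n): cv2.fillConvexPoly(o,(((P-[X0,Y0]+.5)*F-.5)*16).round().astype(int),255,shift=4)
        return cv2.GaussianBlur(o,(0,0),F*.7)/255.
    f=lambda q:((rend(q)-m)**2).sum()/F/F+ (1e4*max(0,.002-q[3])+1e4*max(0,q[3]-.008))
    q0=np.array(q0); S=np.vstack([q0]+[q0+d for d in np.diag([.005,.005,.02,.002])])
    r=minimize(f,q0,method='Nelder-Mead',options=dict(initial_simplex=S,maxiter=500,xatol=1e-5,fatol=1e-3))
    v=p.copy()
    for P in hulls(r.x,n): cv2.polylines(v,[((P-[X0,Y0]+.5)*F-.5).round().astype(int)],True,(255,0,255),1)
    cv2.imwrite(f'pics/nestfit_{n}.png',v[:,:,::-1]); return r.x,r.fun
if __name__=='__main__':
    img=cv2.imread('pics/top4.png')[:,:,::-1].copy()
    for thr in((110,60),(140,60),(90,50)): print(fit('top',img,(145,264,222,300),(.46,.256,.01,.004),thr))
    img=cv2.imread('pics/scene4.png')[:,:,::-1].copy()
    for thr in((110,60),(90,50)): print(fit('scene',img,(218,190,266,228),(.46,.256,.01,.004),thr))
E
python3 nest.py
```

```text
Traceback (most recent call last):
  File "nest.py", line 36, in <module>
    for thr in((110,60),(140,60),(90,50)): print(fit('top',img,(145,264,222,300),(.46,.256,.01,.004),thr))
                                                 ~~~^^^^^^^^^^^^^^^^^^^^^^^^^^^^^^^^^^^^^^^^^^^^^^^^^^^^^
  File "nest.py", line 30, in fit
    r=minimize(f,q0,method='Nelder-Mead',options=dict(initial_simplex=S,maxiter=500,xatol=1e-5,fatol=1e-3))
  File "nest.py", line 28, in <lambda>
    f=lambda q:((rend(q)-m)**2).sum()/F/F+ (1e4*max(0,.002-q[3])+1e4*max(0,q[3]-.008))
                 ~~~~^^^
  File "nest.py", line 26, in rend
    for P in hulls(q,n): cv2.fillConvexPoly(o,(((P-[X0,Y0]+.5)*F-.5)*16).round().astype(int),255,shift=4)
             ~~~~~^^^^^
  File "nest.py", line 18, in hulls
    H.append(cv2.convexHull(proj(n,W).astype(np.float32))[:,0])
                            ~~~~^^^^^
  File "h.py", line 4, in proj
    c=vision.calibration(n); X=np.atleast_2d(X)@c['R'].T+c['t']; s=X[:,:2]/X[:,2:]
ValueError: time passes only in moves, steps and waits
```

Cache the calibration (too many calibration calls).

```bash
sed -i 's/c=vision.calibration(n)/c=cal(n)/' h.py; sed -i '2a import functools\n@functools.lru_cache\ndef cal(n): return vision.calibration(n)' h.py; python3 nest.py
```

```text
(array([0.4725652 , 0.25576416, 0.00738028, 0.00269244]), np.float64(32.0894545535371))
(array([0.4723423 , 0.25569824, 0.00611095, 0.00373241]), np.float64(17.302210942568664))
(array([0.47269788, 0.25587349, 0.00087724, 0.00198513]), np.float64(39.92500679955418))
(array([0.47436981, 0.25609717, 0.00808508, 0.00201652]), np.float64(76.68954608323722))
(array([0.47423829, 0.25622415, 0.00669153, 0.00179239]), np.float64(55.1006467525317))
```

View pics/nestfit_top.png

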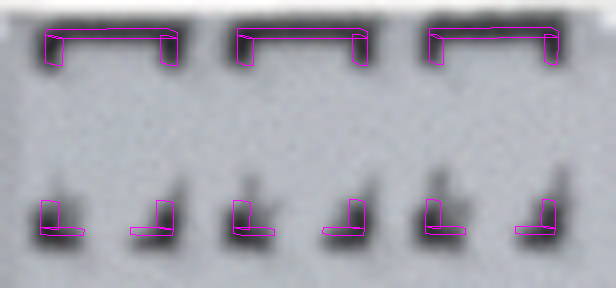

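View pics/nestfit_scene.png

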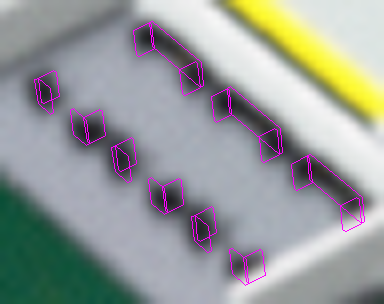

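```bash
python3 -c "
from h import *
plan(.5003,-.3145,.10,-.2012-np.pi/2)"
```

```text
from [ 0.3653 -0.5203  0.2756] yaw -0.509 -> offset cm [  1.74 -24.54  17.58] twist 72.3
```

Request:
servo_tool:
  increments:
    - {"offset":[0.3,-4,2],"twist":10}
    - {"offset":[0.6,-8,4],"twist":20}
    - {"offset":[0.9,-12,6],"twist":30}
    - {"offset":[1.2,-16,9],"twist":40}
    - {"offset":[1.5,-20,12],"twist":50}
    - {"offset":[1.7,-24.5,15],"twist":60}
    - {"offset":[1.7,-24.5,17.6],"twist":70}
    - {"offset":[1.7,-24.5,17.6],"twist":72.3}
  hand: 5

```text
clock: 12.5
tcp_pos: [0.4981, -0.314, 0.0976]
eef_rot: [3.138, 0.001, -1.771]
ft_force: [-1.3, 0.1, -0.1]
finger_gap: 0.0499
```

Request:
servo_tool:
  increments:
    - {"offset":[0,0,0],"twist":0}

```text
clock: 12.62
tcp_pos: [0.4992, -0.3169, 0.1001]
eef_rot: [-3.14, -0.001, -1.771]
ft_force: [0.3, -0.3, -0.4]
finger_gap: 0.0497
```

```bash
python3 -c "
from h import *
plan(.5003,-.3145,.004,-.2012-np.pi/2);print(telemetry.sense()['q'].round(2))"
```

```text
from [ 0.4992 -0.3169  0.1001] yaw -1.771 -> offset cm [-0.27 -0.05  9.61] twist 0.0
[ 0.48  0.6   0.01  1.79 -0.01  0.74 -1.28]
```

Request:
servo_tool:
  increments:
    - {"offset":[-0.3,0,3],"twist":0}
    - {"offset":[-0.3,0,6],"twist":0}
    - {"offset":[-0.3,0,8],"twist":0}
    - {"offset":[-0.3,0,9.2],"twist":0}
    - {"offset":[-0.3,0,9.5],"twist":0}
    - {"offset":[-0.3,0,9.5],"twist":0}

```text
clock: 13.38
tcp_pos: [0.4997, -0.3139, 0.0043]
eef_rot: [-3.141, -0.0, -1.774]
ft_force: [-0.6, 0.4, 0.4]
finger_gap: 0.0501
```

Request:
servo_tool:
  increments:
    - {"offset":[0,0,0],"twist":0}
    - {"offset":[0,0,0],"twist":0}
    - {"offset":[0,0,0],"twist":0}
    - {"offset":[0,0,0],"twist":0}
    - {"offset":[0,0,0],"twist":0}
  hand: 2
  squeeze: 40

```text
clock: 14.0
tcp_pos: [0.5, -0.3139, 0.0046]
eef_rot: [-3.14, -0.0, -1.774]
ft_force: [-0.9, -0.1, 6.2]
finger_gap: 0.0287
```

Request:
servo_tool:
  increments:
    - {"offset":[0,0,-2],"twist":0}
    - {"offset":[0,0,-5],"twist":0}
    - {"offset":[0,0,-9],"twist":0}
    - {"offset":[0,0,-13],"twist":0}
    - {"offset":[0,0,-13],"twist":0}

```text
clock: 14.62
tcp_pos: [0.5014, -0.3149, 0.138]
eef_rot: [-3.135, -0.002, -1.774]
ft_force: [0.2, -0.5, -1.5]
finger_gap: 0.0294
```

```bash
python3 -c "
from h import *
snap('scene','5',(330,190,430,290),7)
snap('top','5',(370,230,450,310),8)
s=telemetry.sense();print(s['tcp_pos'],s['eef_rot'],s['finger_gap'])
plan(.46,0,.13,-1.56); plan(.4723,.316,.10,-1.562)"
```

```text
[ 0.49913362 -0.31348417  0.1343021 ] [-3.14105984e+00 -1.46111816e-04 -1.77369365e+00] 0.029335551467383113
from [ 0.4991 -0.3135  0.1343] yaw -1.774 -> offset cm [-29.92  10.15   0.42] twist -12.2
from [ 0.4991 -0.3135  0.1343] yaw -1.774 -> offset cm [-61.12  15.31   3.41] twist -12.1
```

View pics/scene5_330_190.png

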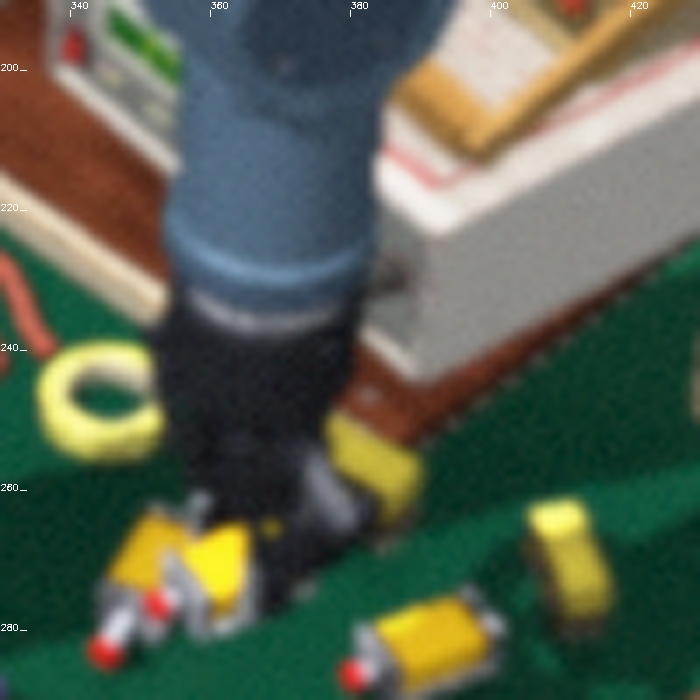

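View pics/top5_370_230.png

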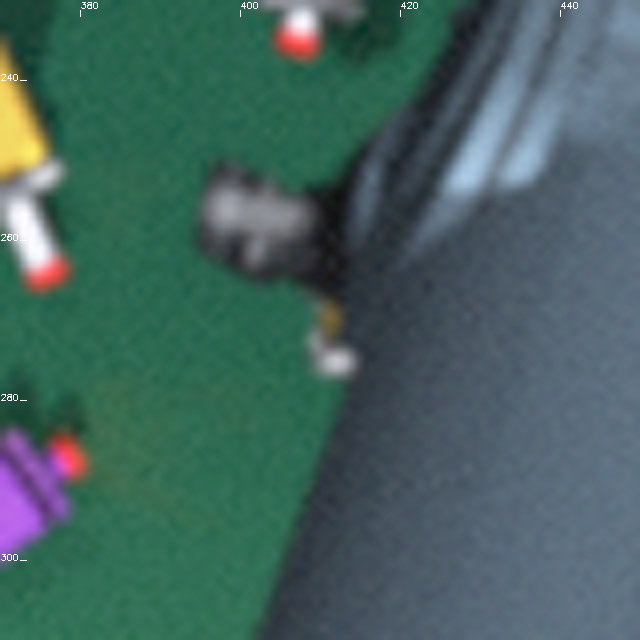

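```bash
cat >> h.py <<'E'
def held(tag,box,f,dz=.0046,ext=.013,n='scene',d=0.):
    s=telemetry.sense(); w=s['eef_rot'][2]+np.pi/2; x,y,z=s['tcp_pos']; x+=d*np.cos(w); y+=d*np.sin(w)
    p=cv2.imread(f'pics/{n}{tag}.png'); x0,y0,x1,y1=box
    c=cv2.resize(p[y0:y1,x0:x1],None,fx=f,fy=f,interpolation=cv2.INTER_CUBIC)
    for P in polys(n,x,y,w,ext,z-dz): cv2.polylines(c,[((P-[x0,y0]+.5)*f-.5).round().astype(int)],True,(255,0,255),1)
    cv2.imwrite(f'pics/held{n}{tag}.png',c)
E
python3 -c "
from h import *
held('5',(335,250,385,290),15)"
```

```text
(no output)
```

View pics/heldscene5.png

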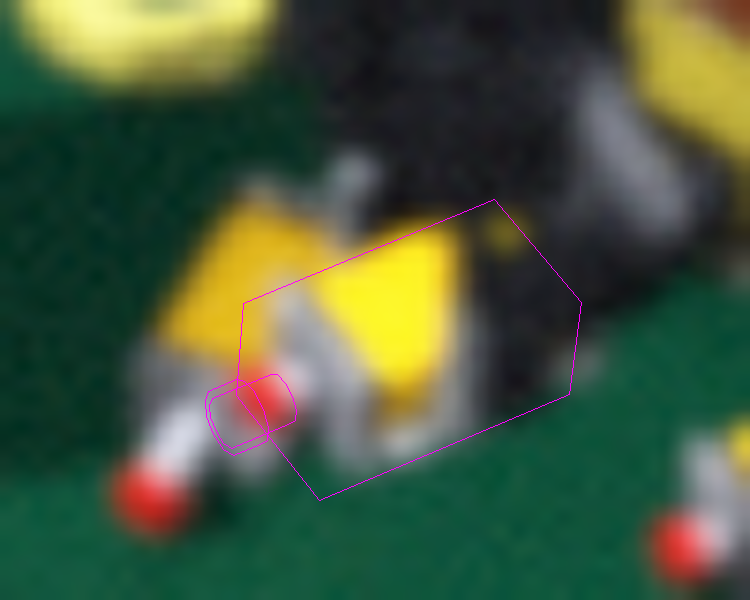

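```bash
python3 -c "
from h import *
snap('scene','6')
held('6',(335,250,385,290),15)"
```

```text
(no output)
```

View pics/heldscene6.png

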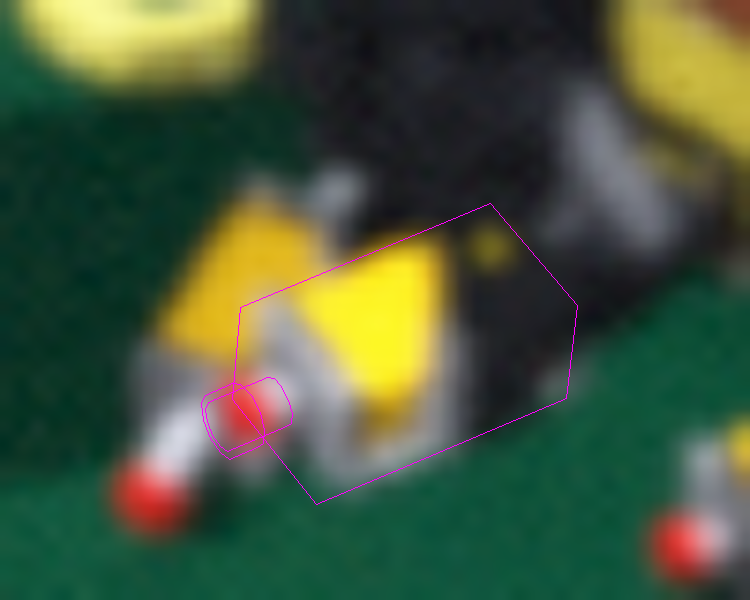

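```bash
python3 -c "
from h import *
p=cv2.imread('pics/scene6.png'); f=15
outs=[]
for (x,y,w,e),(x0,y0,x1,y1) in (((.6254,-.3201,-.2284,.014),(370,260,410,295)),((.4541,-.4281,-.4235,.014),(355,315,395,350))):
    c=cv2.resize(p[y0:y1,x0:x1],None,fx=f,fy=f,interpolation=cv2.INTER_CUBIC)
    for P in polys('scene',x,y,w,e): cv2.polylines(c,[((P-[x0,y0]+.5)*f-.5).round().astype(int)],True,(255,0,255),1)
    outs.append(c)
cv2.imwrite('pics/chk6.png',cv2.resize(np.hstack(outs),None,fx=.66,fy=.66))"
```

```text
(no output)
```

View pics/chk6.png

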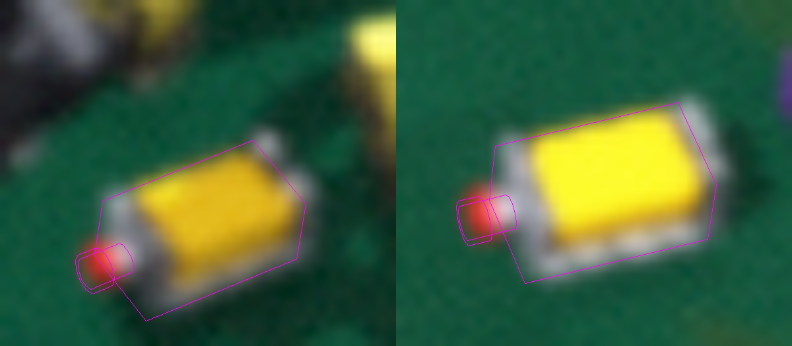

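Request:
servo_tool:
  increments:
    - {"offset":[-6,2,0],"twist":-3}
    - {"offset":[-12,4,0],"twist":-6}
    - {"offset":[-18,6,0],"twist":-9}
    - {"offset":[-24,8,0],"twist":-12.1}
    - {"offset":[-30,10,0],"twist":-12.1}
    - {"offset":[-36,11,0],"twist":-12.1}
    - {"offset":[-42,12,0],"twist":-12.1}
    - {"offset":[-48,13,0],"twist":-12.1}

```text
clock: 15.78
tcp_pos: [0.4676, 0.1843, 0.1327]
eef_rot: [3.14, -0.001, -1.562]
ft_force: [2.7, 0.1, -0.7]
finger_gap: 0.029
```

Request:
servo_tool:
  increments:
    - {"offset":[-5.8,1,0],"twist":0}
    - {"offset":[-11,1.8,0],"twist":0}
    - {"offset":[-13,2.3,0],"twist":0}
    - {"offset":[-13,2.3,0],"twist":0}
    - {"offset":[-13,2.3,0],"twist":0}

```text
clock: 16.4
tcp_pos: [0.445, 0.31, 0.133]
eef_rot: [3.141, -0.002, -1.565]
ft_force: [0.1, 1.0, -1.5]
finger_gap: 0.0292
```

```bash
python3 -c "
from h import *
plan(.4718,.316,.05,-1.562);print(telemetry.sense()['q'].round(2))"
```

```text
from [0.445 0.31  0.133] yaw -1.565 -> offset cm [-0.6  -2.69  8.3 ] twist -0.2
[-0.57  0.49 -0.15  1.89  0.11  0.76 -2.35]
```

Request:
servo_tool:
  increments:
    - {"offset":[-0.6,-2.7,2],"twist":-0.2}
    - {"offset":[-0.6,-2.7,5],"twist":-0.2}
    - {"offset":[-0.6,-2.7,8],"twist":-0.2}
    - {"offset":[-0.6,-2.7,8.3],"twist":-0.2}
    - {"offset":[-0.6,-2.7,8.3],"twist":-0.2}

```text
clock: 17.02
tcp_pos: [0.4723, 0.3178, 0.0513]
eef_rot: [-3.141, -0.0, -1.561]
ft_force: [0.2, -0.2, -0.7]
finger_gap: 0.0292
```

```bash
python3 -c "
from h import *
snap('scene','7',(200,170,285,245),9)
snap('top','7',(130,240,230,315),8)
plan(.4718,.316,.0166,-1.562)
held('7',(200,170,285,245),9)"
```

```text
from [0.4726 0.3188 0.052 ] yaw -1.56 -> offset cm [0.28 0.09 3.54] twist 0.1
```

View pics/heldscene7.png

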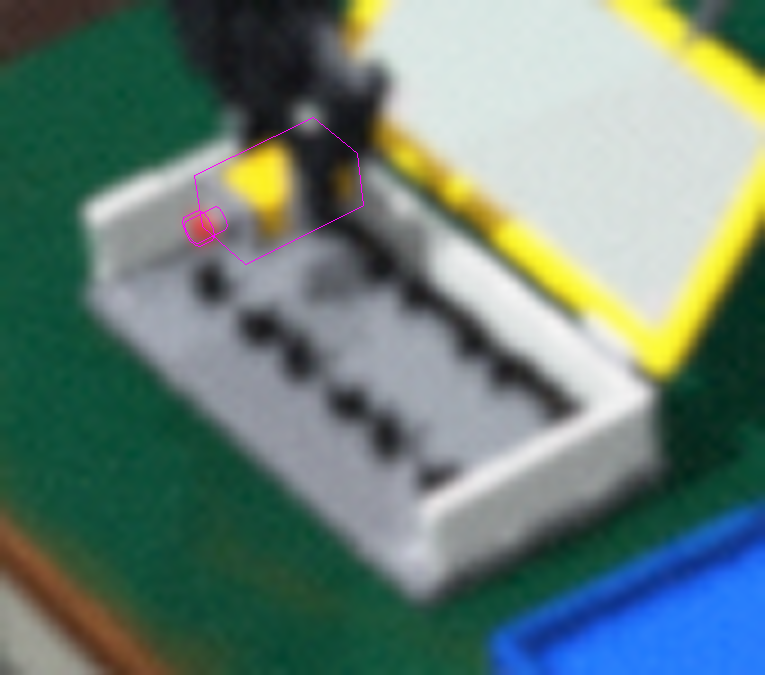

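View pics/top7_130_240.png

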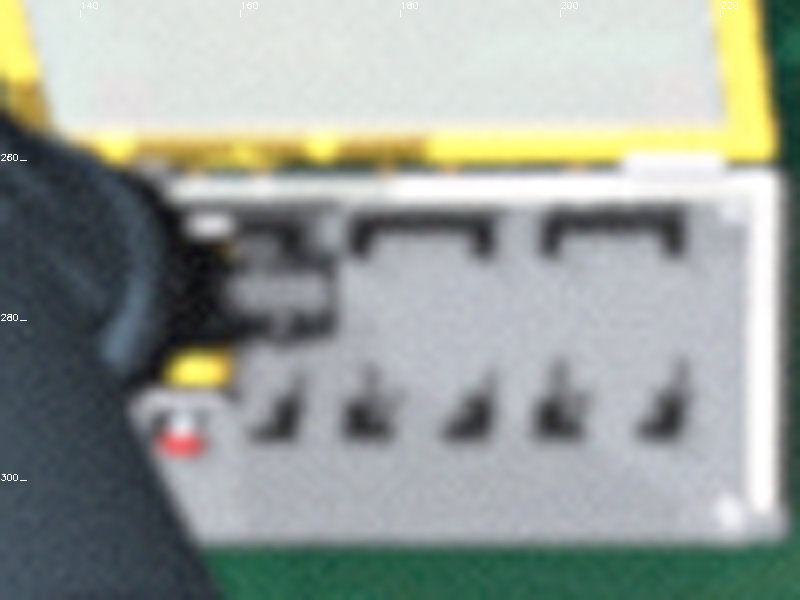

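```bash
python3 -c "
from h import *
print(plane('top',[(152.2,294.8),(151.8,289.5)],.0614))
held('7',(130,240,230,315),8,n='top')"
```

```text
[[0.43444639 0.31896418 0.0614    ]
 [0.44731432 0.32029287 0.0614    ]]
```

View pics/heldtop7.png

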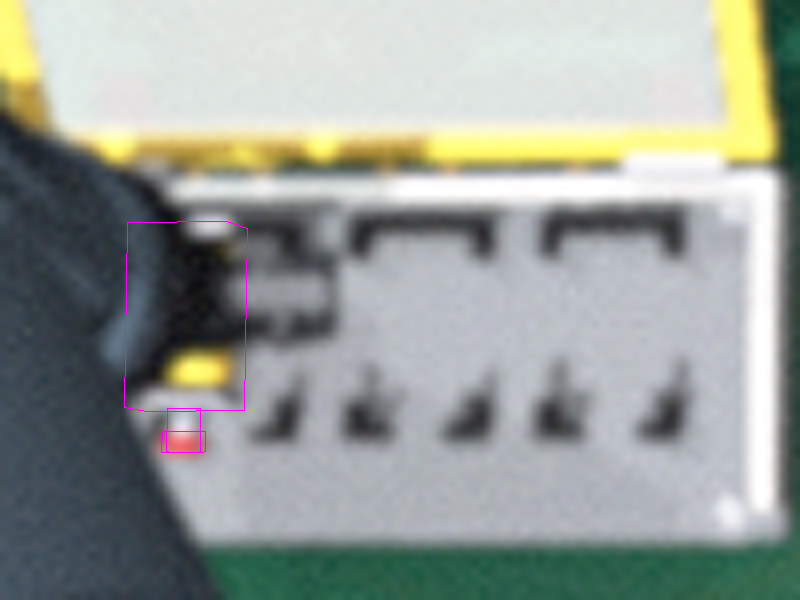

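Request:
servo_tool:
  increments:
    - {"offset":[0.25,0.1,0.3],"twist":0}
    - {"offset":[0.25,0.1,0.6],"twist":0}
    - {"offset":[0.25,0.1,1],"twist":0}
    - {"offset":[0.25,0.1,1],"twist":0}

```text
clock: 17.62
tcp_pos: [0.4703, 0.3162, 0.0403]
eef_rot: [3.141, -0.0, -1.559]
ft_force: [0.4, 0.2, -1.5]
finger_gap: 0.0295
```

```bash
python3 -c "
from h import *
plan(.4718,.316,.0166,-1.562)
snap('top','8')
held('8',(130,240,230,315),8,n='top')"
```

```text
from [0.4703 0.3162 0.0403] yaw -1.559 -> offset cm [ 0.02 -0.15  2.37] twist 0.2
```

View pics/heldtop8.png

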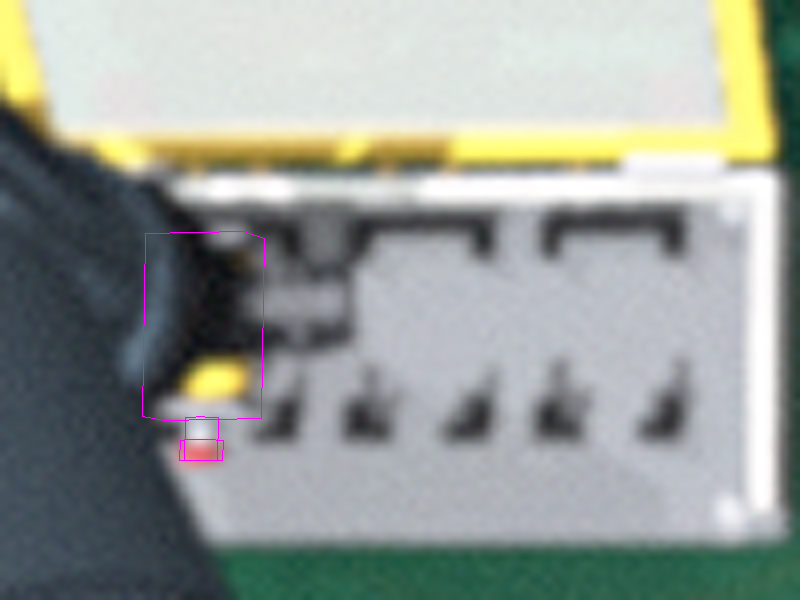

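Request:
servo_tool:
  increments:
    - {"offset":[0,-0.1,0.5],"twist":0}
    - {"offset":[0,-0.1,0.9],"twist":0}
    - {"offset":[0,-0.1,1.3],"twist":0}
    - {"offset":[0,-0.1,1.3],"twist":0}

```text
clock: 18.18
tcp_pos: [0.4713, 0.3161, 0.0272]
eef_rot: [3.141, -0.001, -1.559]
ft_force: [-0.9, -0.3, -0.5]
finger_gap: 0.0294
```

Request:
servo_tool:
  increments:
    - {"offset":[0,0,0.3],"twist":0}
    - {"offset":[0,0,0.6],"twist":0}
    - {"offset":[0,0,0.8],"twist":0}
    - {"offset":[0,0,0.9],"twist":0}
    - {"offset":[0,0,0.9],"twist":0}

```text
clock: 18.8
tcp_pos: [0.4716, 0.3163, 0.0187]
eef_rot: [3.142, -0.0, -1.559]
ft_force: [-0.5, 0.4, -2.2]
finger_gap: 0.0292
```

Request:
servo_tool:
  increments:
    - {"offset":[0,0,0.1],"twist":0}
    - {"offset":[0,0,0.2],"twist":0}
    - {"offset":[0,0,0.2],"twist":0}

```text
clock: 19.18
tcp_pos: [0.4715, 0.3163, 0.0167]
eef_rot: [3.142, -0.0, -1.559]
ft_force: [-0.2, 0.0, -1.1]
finger_gap: 0.0291
```

Request:
servo_tool:
  increments:
    - {"offset":[0,0,0],"twist":0}
    - {"offset":[0,0,0],"twist":0}
    - {"offset":[0,0,0],"twist":0}
    - {"offset":[0,0,-1.5],"twist":0}
    - {"offset":[0,0,-4],"twist":0}
    - {"offset":[0,0,-8],"twist":0}
    - {"offset":[0,0,-12],"twist":0}
  hand: 3.9

```text
clock: 20.05
tcp_pos: [0.4716, 0.3163, 0.1389]
eef_rot: [-3.141, 0.0, -1.559]
ft_force: [0.6, 0.3, 0.1]
finger_gap: 0.0392
```

```bash
python3 -c "
from h import *
plan(.46,0,.2,-1.4)"
```

```text
from [0.4716 0.3163 0.1389] yaw -1.559 -> offset cm [31.61  1.53 -6.12] twist -9.1
```

Request:
servo_tool:
  increments:
    - {"offset":[6,0,-1],"twist":0}
    - {"offset":[12,0,-2],"twist":0}
    - {"offset":[18,0,-3],"twist":0}
    - {"offset":[24,0,-4],"twist":0}
    - {"offset":[30,0,-4],"twist":0}
    - {"offset":[36,0,-4],"twist":0}
    - {"offset":[42,0,-4],"twist":8}
    - {"offset":[48,0,-4],"twist":16}
  hand: 5

```text
clock: 21.05
tcp_pos: [0.4773, -0.1656, 0.178]
eef_rot: [-3.14, 0.0, -1.843]
ft_force: [0.6, -0.1, 0.7]
finger_gap: 0.0499
```

```bash
python3 -c "
from h import *
import sys
p,d=snap('top','9',(125,210,285,320),5)
vs=[]
for k in 'BD':
    q,f,v=fitsol('top',p,*SOL0[k]); print(k,q.round(4),round(f,2)); vs.append(v)
cv2.imwrite('pics/fit9.png',np.hstack(vs)[:,:,::-1])
plan(q[0],q[1],.1,q[2]-np.pi/2)"
```

```text
B [ 0.6258 -0.3205 -0.2334  0.0169] 7.58
D [ 0.4541 -0.4283 -0.4306  0.0159] 7.03
from [ 0.4764 -0.1753  0.1783] yaw -1.858 -> offset cm [24.86 -5.    7.98] twist 8.2
```

View pics/top9.png

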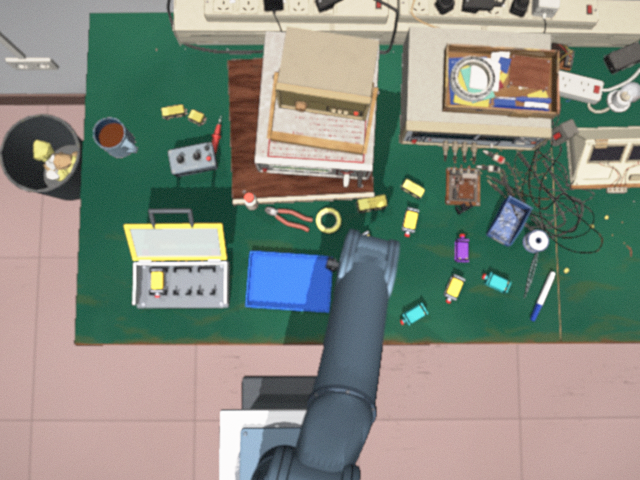

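View pics/top9_125_210.png

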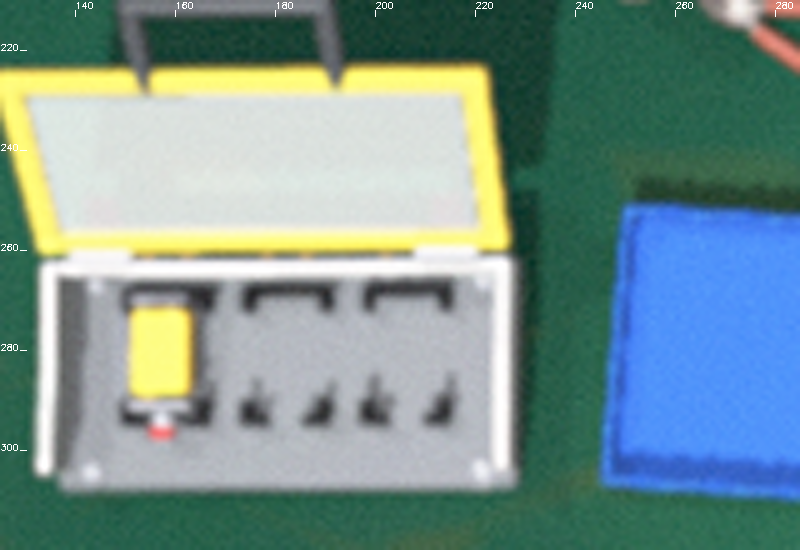

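Request:
servo_tool:
  increments:
    - {"offset":[6,-1.2,1],"twist":4}
    - {"offset":[12,-2.5,3],"twist":8.2}
    - {"offset":[18,-3.7,5],"twist":8.2}
    - {"offset":[24,-5,7],"twist":8.2}
    - {"offset":[24.9,-5,8],"twist":8.2}
    - {"offset":[24.9,-5,8],"twist":8.2}
    - {"offset":[24.9,-5,8],"twist":8.2}

```text
clock: 21.98
tcp_pos: [0.461, -0.4148, 0.0975]
eef_rot: [-3.141, 0.002, -1.979]
ft_force: [-0.1, 0.0, -0.6]
finger_gap: 0.0501
```

```bash
python3 -c "
from h import *
plan(.4541,-.4282,.005,-.427-np.pi/2)"
```

```text
from [ 0.461  -0.4148  0.0975] yaw -1.979 -> offset cm [1.52 0.11 9.25] twist 1.1
```

Request:
servo_tool:
  increments:
    - {"offset":[1.5,0.1,2],"twist":1.1}
    - {"offset":[1.5,0.1,4],"twist":1.1}
    - {"offset":[1.5,0.1,5],"twist":1.1}
    - {"offset":[1.5,0.1,5],"twist":1.1}

```text
clock: 22.48
tcp_pos: [0.4522, -0.4293, 0.0453]
eef_rot: [3.139, 0.001, -2.0]
ft_force: [0.5, -0.4, 0.6]
finger_gap: 0.0499
```

```bash
python3 -c "
from h import *
plan(.4541,-.4282,.005,-.427-np.pi/2)"
```

```text
from [ 0.4522 -0.4293  0.0453] yaw -2.0 -> offset cm [-0.18 -0.13  4.03] twist -0.1
```

Request:
servo_tool:
  increments:
    - {"offset":[-0.1,-0.1,2],"twist":0}
    - {"offset":[-0.1,-0.1,3.3],"twist":0}
    - {"offset":[-0.1,-0.1,4],"twist":0}
    - {"offset":[-0.1,-0.1,4],"twist":0}

```text
clock: 22.98
tcp_pos: [0.4537, -0.4296, 0.006]
eef_rot: [3.14, 0.0, -2.001]
ft_force: [0.8, 0.6, -0.2]
finger_gap: 0.0501
```

Request:
servo_tool:
  increments:
    - {"offset":[0,0,0],"twist":0}
    - {"offset":[0,0,0],"twist":0}
    - {"offset":[0,0,0],"twist":0}
    - {"offset":[0,0,0],"twist":0}
    - {"offset":[0,0,0],"twist":0}
  hand: 2

```text
clock: 23.6
tcp_pos: [0.4545, -0.4303, 0.0073]
eef_rot: [-3.141, -0.0, -2.001]
ft_force: [-0.5, 0.2, 6.1]
finger_gap: 0.029
```

Request:
servo_tool:
  increments:
    - {"offset":[0,0,-2],"twist":0}
    - {"offset":[0,0,-5],"twist":0}
    - {"offset":[0,0,-9],"twist":0}
    - {"offset":[0,0,-12.5],"twist":0}
    - {"offset":[0,0,-12.5],"twist":0}

```text
clock: 24.22
tcp_pos: [0.4556, -0.4315, 0.1356]
eef_rot: [-3.136, -0.002, -2.001]
ft_force: [1.0, -0.6, -1.6]
finger_gap: 0.0289
```

```bash
python3 -c "
from h import *
plan(.46,-.05,.13,-1.561);plan(.468,.22,.13,-1.561)"
```

```text
from [ 0.4556 -0.4315  0.1356] yaw -2.001 -> offset cm [-34.86  15.51   0.41] twist -25.2
from [ 0.4556 -0.4315  0.1356] yaw -2.001 -> offset cm [-59.73  26.04   0.3 ] twist -25.2
```

Request:
servo_tool:
  increments:
    - {"offset":[-5.5,2.4,0],"twist":-4}
    - {"offset":[-11,4.8,0],"twist":-8}
    - {"offset":[-16.5,7.2,0],"twist":-12}
    - {"offset":[-22,9.6,0],"twist":-16}
    - {"offset":[-27.5,12,0],"twist":-20}
    - {"offset":[-33,14.4,0],"twist":-25.2}
    - {"offset":[-38.5,16.8,0],"twist":-25.2}
    - {"offset":[-44,19.2,0],"twist":-25.2}

```text
clock: 25.22
tcp_pos: [0.4619, 0.0518, 0.1314]
eef_rot: [3.141, -0.0, -1.561]
ft_force: [0.2, 0.1, -1.3]
finger_gap: 0.0287
```

Request:
servo_tool:
  increments:
    - {"offset":[-5,0,0],"twist":0}
    - {"offset":[-10,0,0],"twist":0}
    - {"offset":[-15,0,0],"twist":0}
    - {"offset":[-17,0,0],"twist":0}
    - {"offset":[-17,0,0],"twist":0}
    - {"offset":[-17,0,0],"twist":0}

```text
clock: 25.98
tcp_pos: [0.4611, 0.2178, 0.1313]
eef_rot: [3.141, -0.002, -1.563]
ft_force: [-1.1, 0.0, -1.3]
finger_gap: 0.0288
```

```bash
python3 -c "
from h import *
plan(.4718,.256,.08,-1.561)"
```

```text
from [0.4611 0.2178 0.1313] yaw -1.563 -> offset cm [-3.82 -1.11  5.12] twist -0.1
```

Request:
servo_tool:
  increments:
    - {"offset":[-3.8,-1.1,2],"twist":-0.1}
    - {"offset":[-3.8,-1.1,5],"twist":-0.1}
    - {"offset":[-3.8,-1.1,8],"twist":-0.1}
    - {"offset":[-3.8,-1.1,8],"twist":-0.1}
    - {"offset":[-3.8,-1.1,8],"twist":-0.1}

```text
clock: 26.6
tcp_pos: [0.4726, 0.2573, 0.0526]
eef_rot: [-3.141, 0.0, -1.561]
ft_force: [-0.4, -0.6, -1.2]
finger_gap: 0.0291
```

```bash
python3 -c "
from h import *
snap('top','10');plan(.4718,.256,.04,-1.561)
held('10',(130,240,230,315),8,n='top',dz=.0065)"
```

```text
from [0.4729 0.2578 0.053 ] yaw -1.56 -> offset cm [0.18 0.11 1.3 ] twist 0.0
```

View pics/heldtop10.png

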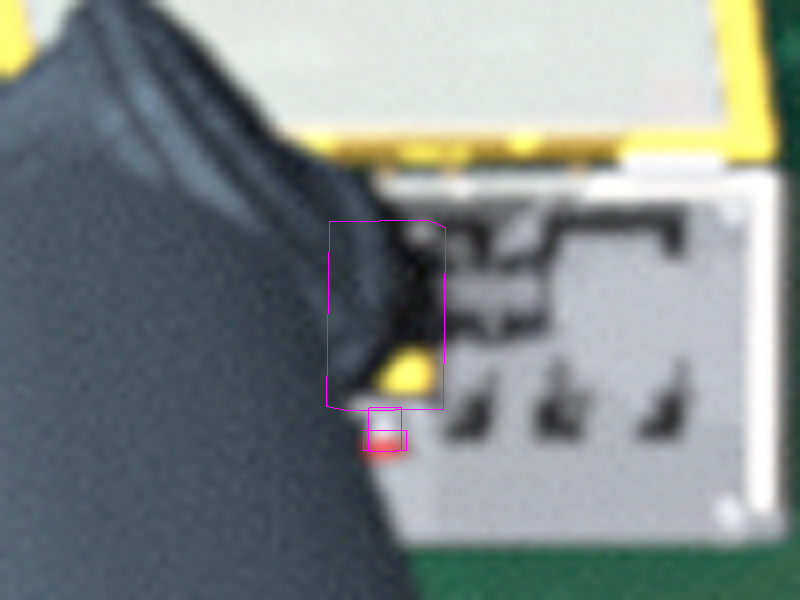

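Request:
servo_tool:
  increments:
    - {"offset":[0.18,0.05,0.6],"twist":0}
    - {"offset":[0.18,0.05,1.3],"twist":0}
    - {"offset":[0.18,0.05,1.9],"twist":0}
    - {"offset":[0.18,0.05,1.9],"twist":0}
    - {"offset":[0.18,0.05,1.9],"twist":0}

```text
clock: 27.28
tcp_pos: [0.4713, 0.2565, 0.0327]
eef_rot: [3.142, 0.0, -1.559]
ft_force: [0.5, -0.8, -1.2]
finger_gap: 0.0292
```

```bash
python3 -c "
from h import *
plan(.4720,.256,.022,-1.561)
s=telemetry.sense();print(s['ft_force'])"
```

```text
from [0.4713 0.2565 0.0327] yaw -1.559 -> offset cm [ 0.05 -0.07  1.07] twist 0.1
[ 0.47035297 -0.81761383 -1.24977298]
```

Request:
servo_tool:
  increments:
    - {"offset":[0.05,-0.07,0.2],"twist":0}
    - {"offset":[0.05,-0.07,0.4],"twist":0}
    - {"offset":[0.05,-0.07,0.6],"twist":0}
    - {"offset":[0.05,-0.07,0.6],"twist":0}

```text
clock: 27.78
tcp_pos: [0.4719, 0.2558, 0.0265]
eef_rot: [3.141, -0.0, -1.559]
ft_force: [-0.3, -1.0, -1.0]
finger_gap: 0.029
```

Request:
servo_tool:
  increments:
    - {"offset":[0,0,0.2],"twist":0}
    - {"offset":[0,0,0.4],"twist":0}
    - {"offset":[0,0,0.5],"twist":0}
    - {"offset":[0,0,0.6],"twist":0}
    - {"offset":[0,0,0.6],"twist":0}

```text
clock: 28.4
tcp_pos: [0.472, 0.2559, 0.0206]
eef_rot: [3.141, -0.0, -1.559]
ft_force: [0.2, -0.0, -1.3]
finger_gap: 0.0292
```

Request:
servo_tool:
  increments:
    - {"offset":[0,0,0.1],"twist":0}
    - {"offset":[0,0,0.2],"twist":0}
    - {"offset":[0,0,0.2],"twist":0}

```text
clock: 28.78
tcp_pos: [0.4721, 0.2559, 0.0193]
eef_rot: [-3.142, -0.0, -1.559]
ft_force: [-2.1, -0.7, 6.4]
finger_gap: 0.029
```

Request:
servo_tool:
  increments:
    - {"offset":[0,0,0],"twist":0}
    - {"offset":[0,0,0],"twist":0}
    - {"offset":[0,0,0],"twist":0}
    - {"offset":[0,0,-1.5],"twist":0}
    - {"offset":[0,0,-4],"twist":0}
    - {"offset":[0,0,-8],"twist":0}
    - {"offset":[0,0,-12],"twist":0}
  hand: 3.9

```text
clock: 29.65
tcp_pos: [0.472, 0.2559, 0.1408]
eef_rot: [-3.141, 0.0, -1.559]
ft_force: [1.0, 0.6, 0.9]
finger_gap: 0.0391
```

Request:
servo_tool:
  increments:
    - {"offset":[6,0,-1],"twist":0}
    - {"offset":[12,0,-2],"twist":0}
    - {"offset":[18,0,-3],"twist":0}
    - {"offset":[24,0,-4],"twist":0}
    - {"offset":[30,0,-4],"twist":0}
    - {"offset":[36,0,-4],"twist":5}
    - {"offset":[42,0,-4],"twist":10}
    - {"offset":[42,0,-4],"twist":14}
  hand: 5

```text
clock: 30.65
tcp_pos: [0.4762, -0.1699, 0.1799]
eef_rot: [-3.14, -0.002, -1.815]
ft_force: [0.5, 1.4, -0.0]
finger_gap: 0.05
```

```bash
python3 -c "
from h import *
p,d=snap('top','11',(125,210,285,320),5)
q,f,v=fitsol('top',p,*SOL0['B']); print(q.round(4),round(f,2))
plan(q[0],q[1],.08,q[2]-np.pi/2)"
```

```text
[ 0.6258 -0.3205 -0.2305  0.0165] 7.48
from [ 0.4766 -0.1669  0.1797] yaw -1.813 -> offset cm [ 11.32 -18.16  10.  ] twist -0.7
```

View pics/top11.png

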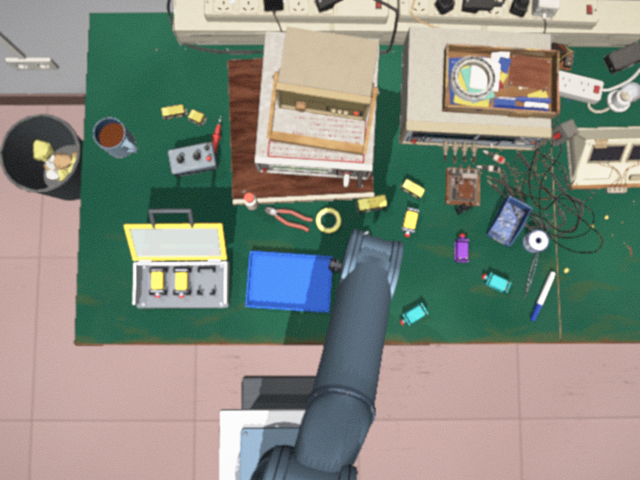

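View pics/top11_125_210.png

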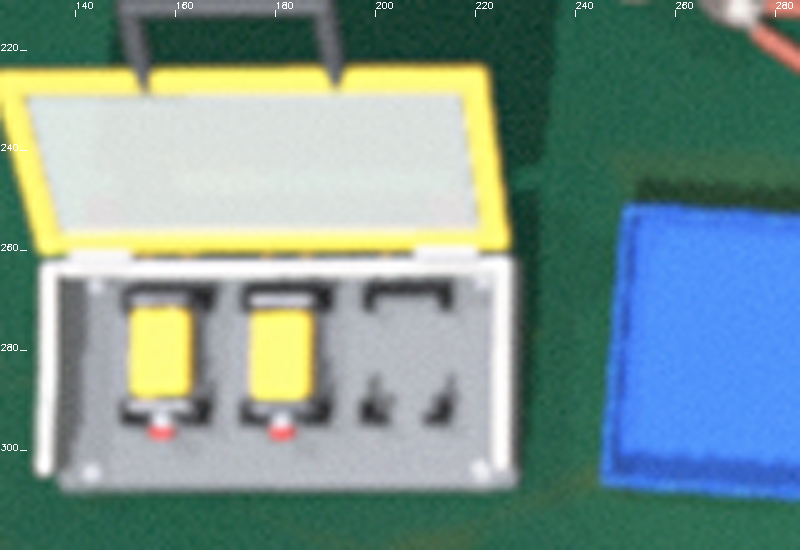

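Request:
servo_tool:
  increments:
    - {"offset":[3,-5,1],"twist":-0.7}
    - {"offset":[6,-10,2],"twist":-0.7}
    - {"offset":[9,-15,5],"twist":-0.7}
    - {"offset":[11.3,-18.2,8],"twist":-0.7}
    - {"offset":[11.3,-18.2,10],"twist":-0.7}
    - {"offset":[11.3,-18.2,10],"twist":-0.7}
    - {"offset":[11.3,-18.2,10],"twist":-0.7}

```text
clock: 31.58
tcp_pos: [0.6285, -0.3147, 0.0803]
eef_rot: [-3.14, 0.001, -1.789]
ft_force: [0.1, 0.3, -0.1]
finger_gap: 0.0504
```

```bash
python3 -c "
from h import *
plan(.6257,-.3205,.005,-.2305-np.pi/2)"
```

```text
from [ 0.6285 -0.3147  0.0803] yaw -1.789 -> offset cm [0.63 0.16 7.53] twist 0.7
```

Request:
servo_tool:
  increments:
    - {"offset":[0.6,0.15,2],"twist":0.7}
    - {"offset":[0.6,0.15,3.5],"twist":0.7}
    - {"offset":[0.6,0.15,4],"twist":0.7}
    - {"offset":[0.6,0.15,4],"twist":0.7}
    - {"offset":[0.6,0.15,4],"twist":0.7}

```text
clock: 32.2
tcp_pos: [0.6257, -0.3216, 0.0392]
eef_rot: [-3.141, -0.0, -1.803]
ft_force: [0.6, -0.0, 0.6]
finger_gap: 0.0496
```

```bash
python3 -c "
from h import *
plan(.6257,-.3205,.005,-.2305-np.pi/2)"
```

```text
from [ 0.6257 -0.3216  0.0392] yaw -1.803 -> offset cm [-0.11  0.03  3.42] twist -0.1
```

Request:
servo_tool:
  increments:
    - {"offset":[-0.1,0,1.5],"twist":0}
    - {"offset":[-0.1,0,2.8],"twist":0}
    - {"offset":[-0.1,0,3.4],"twist":0}
    - {"offset":[-0.1,0,3.4],"twist":0}

```text
clock: 32.7
tcp_pos: [0.6249, -0.3203, 0.0037]
eef_rot: [3.14, 0.0, -1.803]
ft_force: [-1.2, -0.1, -0.6]
finger_gap: 0.0501
```

Request:
servo_tool:
  increments:
    - {"offset":[0,0,0],"twist":0}
    - {"offset":[0,0,0],"twist":0}
    - {"offset":[0,0,0],"twist":0}
    - {"offset":[0,0,0],"twist":0}
    - {"offset":[0,0,0],"twist":0}
  hand: 2

```text
clock: 33.33
tcp_pos: [0.6259, -0.3208, 0.0053]
eef_rot: [-3.141, -0.0, -1.803]
ft_force: [-0.8, -0.1, 4.3]
finger_gap: 0.0293
```

Request:
servo_tool:
  increments:
    - {"offset":[0,0,-2],"twist":0}
    - {"offset":[0,0,-5],"twist":0}
    - {"offset":[0,0,-9],"twist":0}
    - {"offset":[0,0,-13],"twist":0}
    - {"offset":[0,0,-13],"twist":0}

```text
clock: 33.95
tcp_pos: [0.6278, -0.3218, 0.1397]
eef_rot: [-3.134, -0.001, -1.803]
ft_force: [-0.1, 0.6, -1.7]
finger_gap: 0.0288
```

```bash
python3 -c "
from h import *
plan(.47,-.2,.13,-1.561);plan(.468,.1,.13,-1.561)"
```

```text
from [ 0.6278 -0.3218  0.1397] yaw -1.803 -> offset cm [-8.21 18.17  0.82] twist -13.9
from [ 0.6278 -0.3218  0.1397] yaw -1.803 -> offset cm [-37.36  25.28   0.73] twist -13.9
```

Request:
servo_tool:
  increments:
    - {"offset":[-2,5,0],"twist":-4}
    - {"offset":[-4,10,0],"twist":-8}
    - {"offset":[-6,14,0],"twist":-13.9}
    - {"offset":[-9,18,0],"twist":-13.9}
    - {"offset":[-14,20,0],"twist":-13.9}
    - {"offset":[-20,21,0],"twist":-13.9}
    - {"offset":[-26,22.5,0],"twist":-13.9}
    - {"offset":[-32,24,0],"twist":-13.9}

```text
clock: 34.95
tcp_pos: [0.4648, 0.0479, 0.1345]
eef_rot: [3.141, -0.0, -1.561]
ft_force: [0.9, 0.6, -0.1]
finger_gap: 0.029
```

Request:
servo_tool:
  increments:
    - {"offset":[-5,0,0],"twist":0}
    - {"offset":[-9,0,0],"twist":0}
    - {"offset":[-12,0,0],"twist":0}
    - {"offset":[-12,0,0],"twist":0}
    - {"offset":[-12,0,0],"twist":0}

```text
clock: 35.58
tcp_pos: [0.4639, 0.1652, 0.1343]
eef_rot: [3.14, -0.001, -1.561]
ft_force: [-0.0, -0.8, -0.7]
finger_gap: 0.0298
```

```bash
python3 -c "
from h import *
plan(.4725,.196,.052,-1.561)"
```

```text
from [0.4639 0.1652 0.1343] yaw -1.561 -> offset cm [-3.09 -0.9   8.23] twist -0.0
```

Request:
servo_tool:
  increments:
    - {"offset":[-3,-0.9,1],"twist":0}
    - {"offset":[-3,-0.9,4],"twist":0}
    - {"offset":[-3,-0.9,8],"twist":0}
    - {"offset":[-3,-0.9,8.2],"twist":0}
    - {"offset":[-3,-0.9,8.2],"twist":0}

```text
clock: 36.2
tcp_pos: [0.4737, 0.1955, 0.0535]
eef_rot: [-3.141, -0.0, -1.562]
ft_force: [0.4, 0.7, -0.6]
finger_gap: 0.0292
```

```bash
python3 -c "
from h import *
snap('top','12');plan(.472,.196,.033,-1.561)
held('12',(130,240,230,315),8,n='top',dz=.005)"
```

```text
from [0.4742 0.196  0.054 ] yaw -1.562 -> offset cm [-0.    0.22  2.1 ] twist -0.0
```

View pics/heldtop12.png

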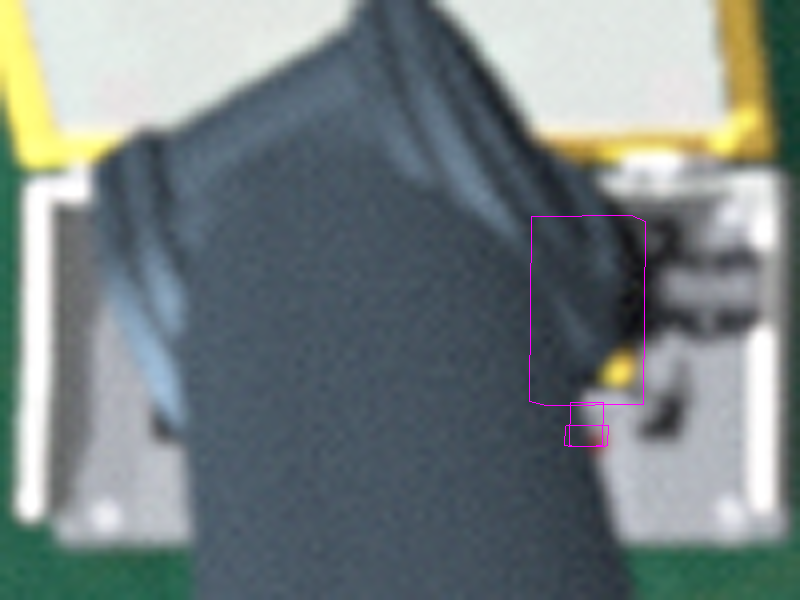

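Request:
servo_tool:
  increments:
    - {"offset":[0,0.2,0.6],"twist":0}
    - {"offset":[0,0.2,1.3],"twist":0}
    - {"offset":[0,0.2,2.1],"twist":0}
    - {"offset":[0,0.2,2.1],"twist":0}
    - {"offset":[0,0.2,2.1],"twist":0}

```text
clock: 36.88
tcp_pos: [0.4711, 0.1962, 0.0316]
eef_rot: [3.141, -0.0, -1.561]
ft_force: [-0.2, -0.7, -1.3]
finger_gap: 0.0297
```

```bash
python3 -c "
from h import *
plan(.472,.196,.017,-1.561)"
```

```text
from [0.4711 0.1962 0.0316] yaw -1.561 -> offset cm [ 0.02 -0.09  1.46] twist 0.0
```

Request:
servo_tool:
  increments:
    - {"offset":[0,-0.08,0.2],"twist":0}
    - {"offset":[0,-0.08,0.4],"twist":0}
    - {"offset":[0,-0.08,0.6],"twist":0}
    - {"offset":[0,-0.08,0.6],"twist":0}

```text
clock: 37.38
tcp_pos: [0.4718, 0.1962, 0.0255]
eef_rot: [3.141, -0.0, -1.561]
ft_force: [0.5, -0.9, -1.2]
finger_gap: 0.0292
```

Request:
servo_tool:
  increments:
    - {"offset":[0,0,0.2],"twist":0}
    - {"offset":[0,0,0.4],"twist":0}
    - {"offset":[0,0,0.6],"twist":0}
    - {"offset":[0,0,0.7],"twist":0}
    - {"offset":[0,0,0.7],"twist":0}

```text
clock: 38.0
tcp_pos: [0.4719, 0.1962, 0.0186]
eef_rot: [3.141, -0.0, -1.561]
ft_force: [0.9, 0.3, -0.9]
finger_gap: 0.029
```

Request:
servo_tool:
  increments:
    - {"offset":[0,0,0.1],"twist":0}
    - {"offset":[0,0,0.18],"twist":0}
    - {"offset":[0,0,0.18],"twist":0}

```text
clock: 38.38
tcp_pos: [0.472, 0.1963, 0.0172]
eef_rot: [-3.142, -0.0, -1.561]
ft_force: [-1.3, -0.4, 3.3]
finger_gap: 0.0294
```

Request:
servo_tool:
  increments:
    - {"offset":[0,0,0],"twist":0}
    - {"offset":[0,0,0],"twist":0}
    - {"offset":[0,0,0],"twist":0}
    - {"offset":[0,0,-1.5],"twist":0}
    - {"offset":[0,0,-4],"twist":0}
    - {"offset":[0,0,-8],"twist":0}
    - {"offset":[0,0,-12],"twist":0}
  hand: 3.9

```text
clock: 39.25
tcp_pos: [0.4719, 0.1962, 0.139]
eef_rot: [-3.141, 0.0, -1.561]
ft_force: [0.1, 0.2, 0.3]
finger_gap: 0.0389
```

Request:
servo_tool:
  increments:
    - {"offset":[5,1,-1],"twist":0}
    - {"offset":[10,2,-2],"twist":0}
    - {"offset":[15,3,-3],"twist":0}
    - {"offset":[20,4,-4],"twist":0}
    - {"offset":[25,4,-4],"twist":-8}
    - {"offset":[25,4,-4],"twist":-16}
    - {"offset":[25,4,-4],"twist":-23}
    - {"offset":[25,4,-4],"twist":-23}
  hand: 5

```text
clock: 40.25
tcp_pos: [0.4345, -0.0543, 0.1777]
eef_rot: [-3.141, -0.0, -1.161]
ft_force: [0.3, 0.1, 0.2]
finger_gap: 0.0502
```

```bash
python3 -c "
from h import *
p,d=snap('top','13',(125,210,285,320),5)
q,f,v=fitsol('top',p,*SOL0['A']); print(q.round(4),round(f,2))
plan(q[0],q[1],.08,q[2]-np.pi/2)"
```

```text
[ 0.5646 -0.2087  0.4041  0.0325] 11.88
from [ 0.4346 -0.0542  0.1776] yaw -1.162 -> offset cm [19.34 -5.78  9.77] twist 0.3
```

View pics/top13.png

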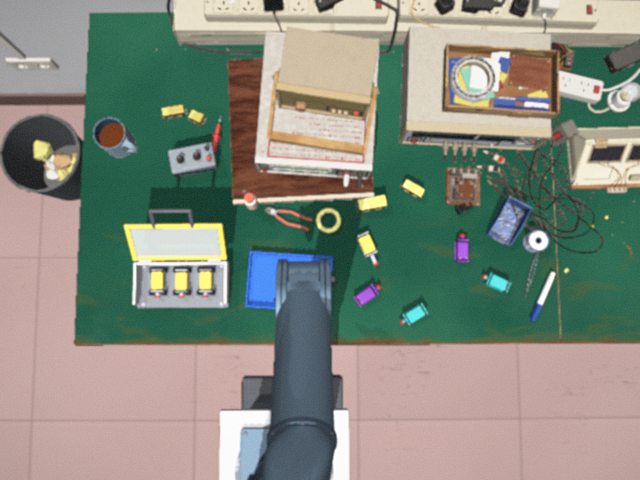

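View pics/top13_125_210.png

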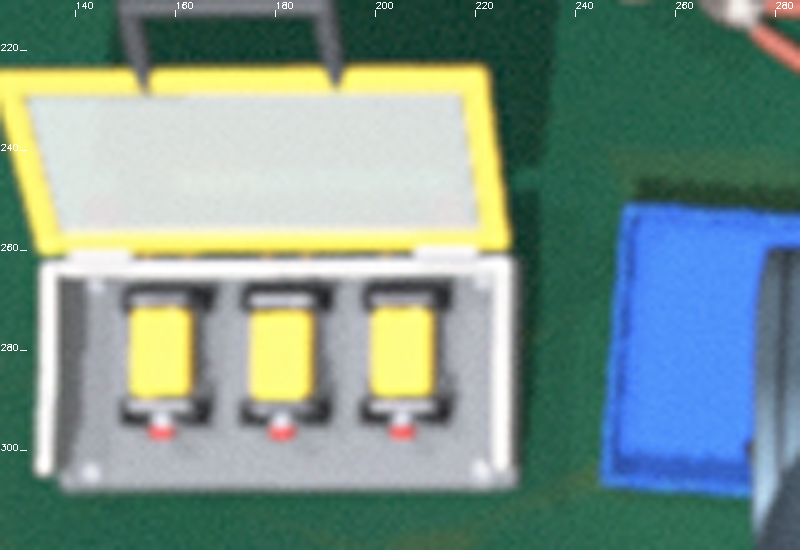

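Request:
servo_tool:
  increments:
    - {"offset":[5,-1.5,1],"twist":0}
    - {"offset":[10,-3,3],"twist":0}
    - {"offset":[15,-4.5,6],"twist":0}
    - {"offset":[19.3,-5.8,9.7],"twist":0}
    - {"offset":[19.3,-5.8,9.7],"twist":0}
    - {"offset":[19.3,-5.8,9.7],"twist":0}
    - {"offset":[19.3,-5.8,9.7],"twist":0}

```text
clock: 41.18
tcp_pos: [0.5653, -0.2066, 0.0815]
eef_rot: [-3.14, -0.001, -1.158]
ft_force: [-0.2, 0.9, -0.6]
finger_gap: 0.0501
```

```bash
python3 -c "
from h import *
plan(.5637,-.2088,.005,.410-np.pi/2)"
```

```text
from [ 0.5653 -0.2066  0.0815] yaw -1.158 -> offset cm [0.13 0.25 7.65] twist 0.1
```

Request:
servo_tool:
  increments:
    - {"offset":[0.1,0.2,2.5],"twist":0}
    - {"offset":[0.1,0.2,5],"twist":0}
    - {"offset":[0.1,0.2,6.8],"twist":0}
    - {"offset":[0.1,0.2,7.6],"twist":0}
    - {"offset":[0.1,0.2,7.6],"twist":0}

```text
clock: 41.8
tcp_pos: [0.5634, -0.2093, 0.004]
eef_rot: [3.142, 0.0, -1.159]
ft_force: [0.9, -0.6, 0.3]
finger_gap: 0.0501
```

Request:
servo_tool:
  increments:
    - {"offset":[0,0,0],"twist":0}
    - {"offset":[0,0,0],"twist":0}
    - {"offset":[0,0,0],"twist":0}
    - {"offset":[0,0,0],"twist":0}
    - {"offset":[0,0,0],"twist":0}
  hand: 2

```text
clock: 42.42
tcp_pos: [0.5642, -0.2098, 0.0049]
eef_rot: [-3.14, -0.001, -1.159]
ft_force: [-0.3, 0.3, 6.2]
finger_gap: 0.0293
```

Request:
servo_tool:
  increments:
    - {"offset":[0,0,-2],"twist":0}
    - {"offset":[0,0,-5],"twist":0}
    - {"offset":[0,0,-9],"twist":0}
    - {"offset":[0,0,-9],"twist":0}
    - {"offset":[0,0,-9],"twist":0}

```text
clock: 43.05
tcp_pos: [0.563, -0.2094, 0.0941]
eef_rot: [3.141, 0.0, -1.159]
ft_force: [-0.4, 0.9, -1.6]
finger_gap: 0.0296
```

```bash
python3 -c "
from h import *
plan(.475,-.01,.09,-1.63)"
```

```text
from [ 0.563  -0.2094  0.0941] yaw -1.159 -> offset cm [-21.8    0.09   0.41] twist 27.0
```

Request:
servo_tool:
  increments:
    - {"offset":[-5,0,0],"twist":6}
    - {"offset":[-10,0,0],"twist":12}
    - {"offset":[-15,0,0],"twist":18}
    - {"offset":[-20,0,0],"twist":24}
    - {"offset":[-21.8,0,0],"twist":27}
    - {"offset":[-21.8,0,0],"twist":27}
    - {"offset":[-21.8,0,2],"twist":27}
    - {"offset":[-21.8,0,2],"twist":27}

```text
clock: 44.05
tcp_pos: [0.4752, -0.0112, 0.0727]
eef_rot: [3.139, -0.001, -1.631]
ft_force: [0.1, 0.6, -0.4]
finger_gap: 0.0289
```

```bash
python3 -c "
from h import *
plan(.475,-.01,.009,-1.63)"
```

```text
from [ 0.4752 -0.0112  0.0727] yaw -1.631 -> offset cm [-0.13  0.01  6.37] twist -0.1
```

Request:
servo_tool:
  increments:
    - {"offset":[0,0,2],"twist":0}
    - {"offset":[0,0,4],"twist":0}
    - {"offset":[0,0,5],"twist":0}
    - {"offset":[0,0,5.6],"twist":0}
    - {"offset":[0,0,6],"twist":0}
    - {"offset":[0,0,6.2],"twist":0}
    - {"offset":[0,0,6.2],"twist":0}

```text
clock: 44.92
tcp_pos: [0.4764, -0.0097, 0.0121]
eef_rot: [-3.141, 0.0, -1.63]
ft_force: [0.4, 0.4, -0.5]
finger_gap: 0.0292
```

Request:
servo_tool:
  increments:
    - {"offset":[0,0,0.1],"twist":0}
    - {"offset":[0,0,0.2],"twist":0}
    - {"offset":[0,0,0.3],"twist":0}
    - {"offset":[0,0,0.35],"twist":0}
    - {"offset":[0,0,0.35],"twist":0}

```text
clock: 45.55
tcp_pos: [0.4762, -0.0097, 0.0089]
eef_rot: [3.142, 0.0, -1.631]
ft_force: [-2.5, 0.2, 6.3]
finger_gap: 0.0298
```

Request:
servo_tool:
  increments:
    - {"offset":[0,0,0],"twist":0}
    - {"offset":[0,0,0],"twist":0}
    - {"offset":[0,0,0],"twist":0}
    - {"offset":[0,0,-1.5],"twist":0}
    - {"offset":[0,0,-4],"twist":0}
    - {"offset":[0,0,-9],"twist":0}
    - {"offset":[0,0,-14],"twist":0}
    - {"offset":[0,0,-19],"twist":0}
  hand: 4.2

```text
clock: 46.55
tcp_pos: [0.4759, -0.0098, 0.201]
eef_rot: [-3.141, 0.0, -1.631]
ft_force: [0.9, -0.1, -0.4]
finger_gap: 0.0423
```

Request:
servo_tool:
  increments:
    - {"offset":[6,0,-2],"twist":-10}
    - {"offset":[12,0,-4],"twist":-20}
    - {"offset":[18,0,-4],"twist":-30}
    - {"offset":[24,0,-4],"twist":-40}
    - {"offset":[30,0,-4],"twist":-50}
    - {"offset":[30,0,-4],"twist":-60}
    - {"offset":[30,0,-4],"twist":-60}

```text
clock: 47.42
tcp_pos: [0.4571, -0.3115, 0.2392]
eef_rot: [3.141, -0.001, -0.587]
ft_force: [0.3, -0.2, 0.0]
finger_gap: 0.0421
```

```bash
python3 -c "
from h import *
p,d=snap('top','14',(125,210,345,320),3.6)
snap('scene','14',(200,140,400,290),4)
print(telemetry.sense()['q'].round(2),telemetry.sense()['tcp_pos'],telemetry.sense()['eef_rot'][2])"
```

```text
[ 0.43  0.36  0.11  1.8  -0.05  0.98 -0.03] [ 0.45828291 -0.30821721  0.23881634] -0.584723858307667
```

View pics/top14.png

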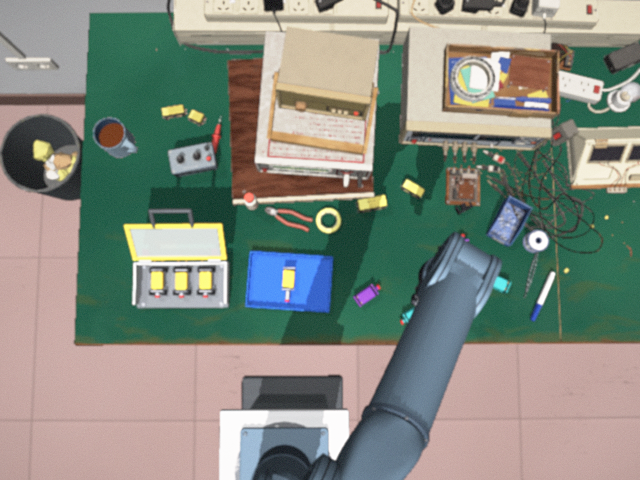

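View pics/top14_125_210.png

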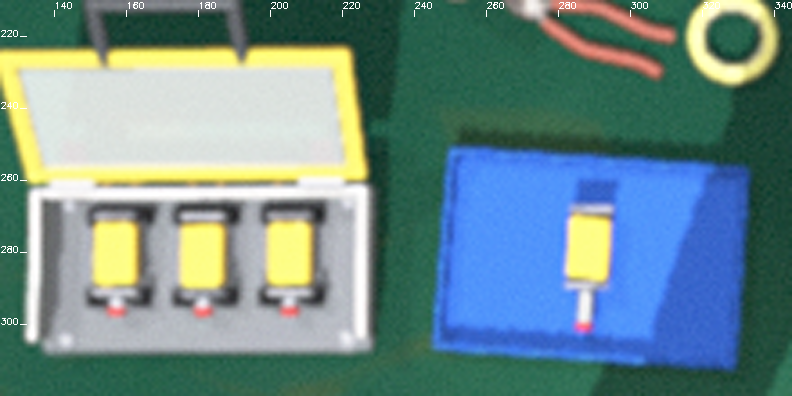

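View pics/scene14_200_140.png

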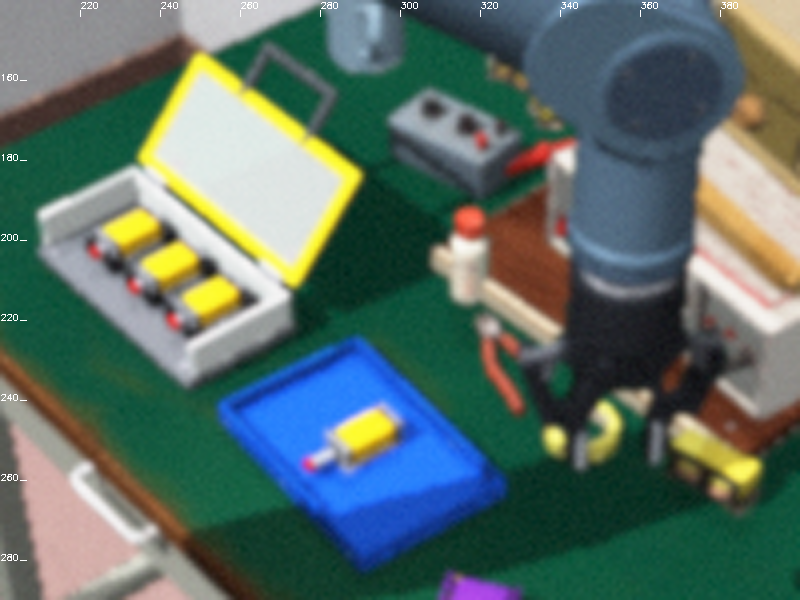

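```bash
python3 -c "
from h import *
plan(.45,.1,.27,.012)"
```

```text
from [ 0.4583 -0.3082  0.2388] yaw -0.585 -> offset cm [-23.22 -33.58  -3.09] twist -34.2
```

Request:
servo_tool:
  increments:
    - {"offset":[-3.3,-4.8,-1],"twist":-6}
    - {"offset":[-6.6,-9.6,-2],"twist":-12}
    - {"offset":[-9.9,-14.4,-3],"twist":-18}
    - {"offset":[-13.2,-19.2,-3],"twist":-24}
    - {"offset":[-16.5,-24,-3],"twist":-30}
    - {"offset":[-20,-29,-3],"twist":-34.2}
    - {"offset":[-23.2,-33.6,-3],"twist":-34.2}
    - {"offset":[-23.2,-33.6,-3],"twist":-34.2}
  hand: 2.2

```text
clock: 48.52
tcp_pos: [0.4481, 0.1052, 0.2689]
eef_rot: [-3.14, -0.0, 0.022]
ft_force: [0.0, -0.5, 1.0]
finger_gap: 0.0219
```

```bash
python3 -c "
from h import *
plan(.6235,.2606,.22,.012)"
```

```text
from [0.4481 0.1052 0.2689] yaw 0.022 -> offset cm [ 17.88 -15.13   4.93] twist 0.6
```

Request:
servo_tool:
  increments:
    - {"offset":[4,-4,0],"twist":0.6}
    - {"offset":[9,-8,0],"twist":0.6}
    - {"offset":[14,-12,0],"twist":0.6}
    - {"offset":[17.9,-15.1,2],"twist":0.6}
    - {"offset":[17.9,-15.1,4.9],"twist":0.6}
    - {"offset":[17.9,-15.1,4.9],"twist":0.6}
    - {"offset":[17.9,-15.1,4.9],"twist":0.6}

```text
clock: 49.4
tcp_pos: [0.6267, 0.2522, 0.2208]
eef_rot: [3.142, -0.001, 0.002]
ft_force: [-0.4, -0.5, 0.2]
finger_gap: 0.0216
```

```bash
python3 -c "
from h import *
plan(.6235,.2600,.1465,.012)
snap('scene','15',(230,90,330,190),7)"
```

```text
from [0.6267 0.2522 0.2208] yaw 0.002 -> offset cm [-0.32 -0.78  7.43] twist -0.6
```

View pics/scene15_230_90.png

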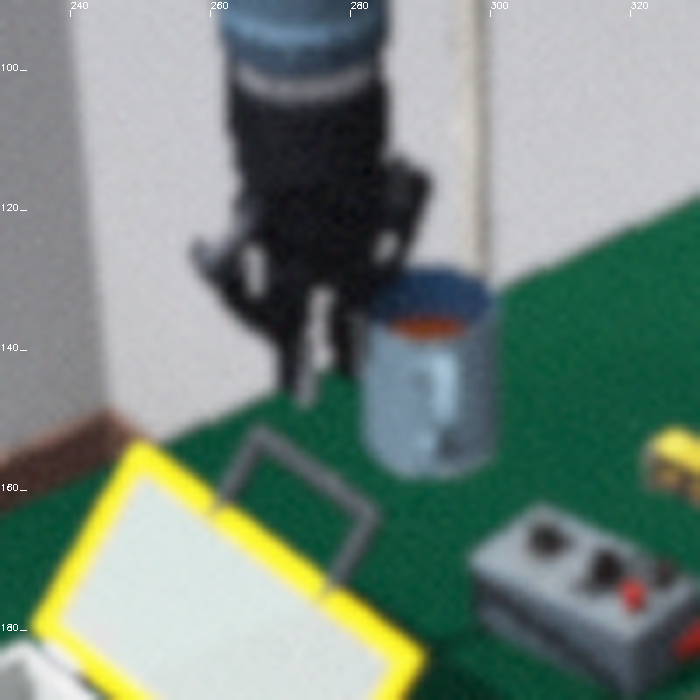

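Request:
servo_tool:
  increments:
    - {"offset":[-0.3,-0.6,1],"twist":-0.6}
    - {"offset":[-0.3,-0.6,2.5],"twist":-0.6}
    - {"offset":[-0.3,-0.6,3.5],"twist":-0.6}
    - {"offset":[-0.3,-0.6,3.5],"twist":-0.6}

```text
clock: 49.95
tcp_pos: [0.6229, 0.2578, 0.1828]
eef_rot: [3.14, 0.002, 0.013]
ft_force: [1.1, -1.2, 0.2]
finger_gap: 0.0221
```

```bash
python3 -c "
from h import *
plan(.6235,.258,.1465,.012)"
```

```text
from [0.6229 0.2578 0.1828] yaw 0.013 -> offset cm [ 0.07 -0.03  3.63] twist 0.1
```

Request:
servo_tool:
  increments:
    - {"offset":[0.05,0,1],"twist":0}
    - {"offset":[0.05,0,2],"twist":0}
    - {"offset":[0.05,0,3],"twist":0}
    - {"offset":[0.05,0,3.6],"twist":0}
    - {"offset":[0.05,0,3.6],"twist":0}

```text
clock: 50.58
tcp_pos: [0.6238, 0.2583, 0.1477]
eef_rot: [3.141, 0.001, 0.014]
ft_force: [0.8, 0.1, 0.1]
finger_gap: 0.022
```

Request:
servo_tool:
  increments:
    - {"offset":[0,0,0],"twist":0}
    - {"offset":[0,0,0],"twist":0}
    - {"offset":[0,0,0],"twist":0}
    - {"offset":[0,0,0],"twist":0}
    - {"offset":[0,0,0],"twist":0}
  hand: 0

```text
clock: 51.2
tcp_pos: [0.6234, 0.2585, 0.1486]
eef_rot: [3.141, 0.001, 0.014]
ft_force: [-4.7, -1.4, 2.7]
finger_gap: 0.0088
```

Request:
servo_tool:
  increments:
    - {"offset":[-1.21,0,-0.97],"twist":0}
    - {"offset":[-2.5,0,-1.82],"twist":0}
    - {"offset":[-3.88,0,-2.53],"twist":0}
    - {"offset":[-5.32,0,-3.11],"twist":0}
    - {"offset":[-6.81,0,-3.53],"twist":0}
    - {"offset":[-8.33,0,-3.81],"twist":0}
    - {"offset":[-9.88,0,-3.93],"twist":0}
    - {"offset":[-11.43,0,-3.9],"twist":0}

```text
clock: 52.2
tcp_pos: [0.5095, 0.2575, 0.1885]
eef_rot: [-3.14, -0.002, 0.014]
ft_force: [2.4, 3.8, -5.4]
finger_gap: 0.0086
```

Request:
servo_tool:
  increments:
    - {"offset":[-1.53,0,0.19],"twist":0}
    - {"offset":[-3.05,0,0.52],"twist":0}
    - {"offset":[-4.52,0,1.01],"twist":0}
    - {"offset":[-5.93,0,1.65],"twist":0}
    - {"offset":[-7.27,0,2.42],"twist":0}
    - {"offset":[-8.53,0,3.32],"twist":0}
    - {"offset":[-9.7,0,4.34],"twist":0}
    - {"offset":[-10.76,0,5.47],"twist":0}

```text
clock: 53.2
tcp_pos: [0.4011, 0.2561, 0.1321]
eef_rot: [-3.141, 0.0, 0.014]
ft_force: [3.1, 6.5, -2.7]
finger_gap: 0.0085
```

Request:
servo_tool:
  increments:
    - {"offset":[-0.93,0,1.24],"twist":0}
    - {"offset":[-1.74,-0.05,2.56],"twist":0}
    - {"offset":[-2.42,-0.1,3.95],"twist":0}
    - {"offset":[-2.95,-0.1,5.41],"twist":0}
    - {"offset":[-3.33,-0.1,6.91],"twist":0}
    - {"offset":[-3.47,-0.1,7.67],"twist":0}
    - {"offset":[-3.56,-0.1,8.44],"twist":0}
    - {"offset":[-3.56,-0.1,8.44],"twist":0}

```text
clock: 54.2
tcp_pos: [0.3659, 0.2554, 0.0478]
eef_rot: [3.14, 0.001, 0.014]
ft_force: [-1.3, 3.2, 0.7]
finger_gap: 0.0083
```

Request:
servo_tool:
  increments:
    - {"offset":[-0.02,0,0.3],"twist":0}
    - {"offset":[-0.04,0,0.6],"twist":0}
    - {"offset":[-0.06,0,0.9],"twist":0}
    - {"offset":[-0.07,0,1.15],"twist":0}
    - {"offset":[-0.08,0,1.35],"twist":0}
    - {"offset":[-0.08,0,1.35],"twist":0}

```text
clock: 54.95
tcp_pos: [0.3652, 0.2555, 0.0345]
eef_rot: [3.141, 0.001, 0.014]
ft_force: [-4.7, 2.5, -0.3]
finger_gap: 0.0084
```

Request:
servo_tool:
  increments:
    - {"offset":[0,0,0.1],"twist":0}
    - {"offset":[0,0,0.2],"twist":0}
    - {"offset":[0,0,0.2],"twist":0}

```text
clock: 55.32
tcp_pos: [0.3651, 0.2555, 0.0325]
eef_rot: [3.141, 0.001, 0.014]
ft_force: [-4.5, 3.2, -0.7]
finger_gap: 0.0082
```

Request:
servo_tool:
  increments:
    - {"offset":[0,0,0.1],"twist":0}
    - {"offset":[0,0,0.2],"twist":0}
    - {"offset":[0,0,0.2],"twist":0}

```text
clock: 55.7
tcp_pos: [0.3652, 0.2555, 0.0311]
eef_rot: [3.14, 0.001, 0.014]
ft_force: [-6.9, 0.9, 9.5]
finger_gap: 0.0083
```

Request:
servo_tool:
  increments:
    - {"offset":[0,0,0],"twist":0}
    - {"offset":[0,0,0],"twist":0}
    - {"offset":[0,0,0],"twist":0}
    - {"offset":[0,0,0],"twist":0}
    - {"offset":[0,0,-1],"twist":0}
    - {"offset":[0,0,-3],"twist":0}
    - {"offset":[0,0,-7],"twist":0}
    - {"offset":[0,0,-12],"twist":0}
  hand: 2.4

```text
clock: 56.7
tcp_pos: [0.3653, 0.2555, 0.1521]
eef_rot: [3.141, 0.001, 0.014]
ft_force: [1.5, -0.0, 1.7]
finger_gap: 0.0239
```

Request:
servo_tool:
  increments:
    - {"offset":[2,5,-2],"twist":0}
    - {"offset":[5,10,-4],"twist":0}
    - {"offset":[8,15,-6],"twist":0}
    - {"offset":[9,21,-8],"twist":0}
    - {"offset":[10,27,-10],"twist":0}
    - {"offset":[10,33,-10],"twist":0}
    - {"offset":[10,39,-10],"twist":0}
    - {"offset":[10,45,-10],"twist":0}

```text
clock: 57.7
tcp_pos: [0.4717, -0.1945, 0.2517]
eef_rot: [3.142, -0.001, 0.014]
ft_force: [1.7, 0.1, -0.2]
finger_gap: 0.0234
```

```bash
python3 -c "
from h import *
p,d=snap('top','16',(125,210,345,340),3.6)
snap('scene','16',(200,140,400,290),4)
print(deproj('top',[(180,284),(179,324),(165,324),(192,324),(140,300),(222,300),(150,262)],d).round(4))
print(telemetry.sense()['tcp_pos'])"
```

```text
[[0.4612 0.2545 0.0491]
 [0.3639 0.2528 0.0584]
 [0.3639 0.2876 0.0549]
 [0.3637 0.2225 0.0522]
 [0.4222 0.3512 0.0508]
 [0.4217 0.1501 0.0542]
 [0.5153 0.329  0.0524]]
[ 0.47047759 -0.20022521  0.25151633]
```

View pics/top16.png

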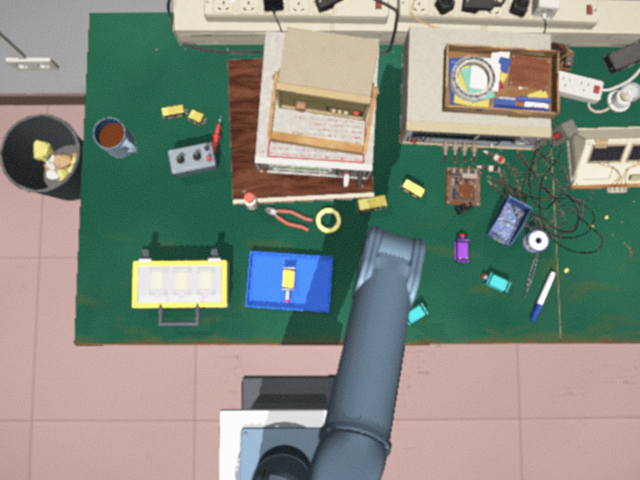

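View pics/top16_125_210.png

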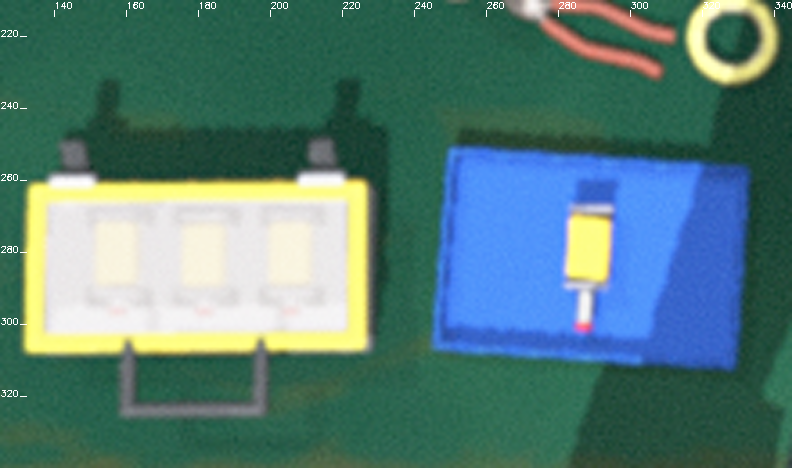

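View pics/scene16_200_140.png

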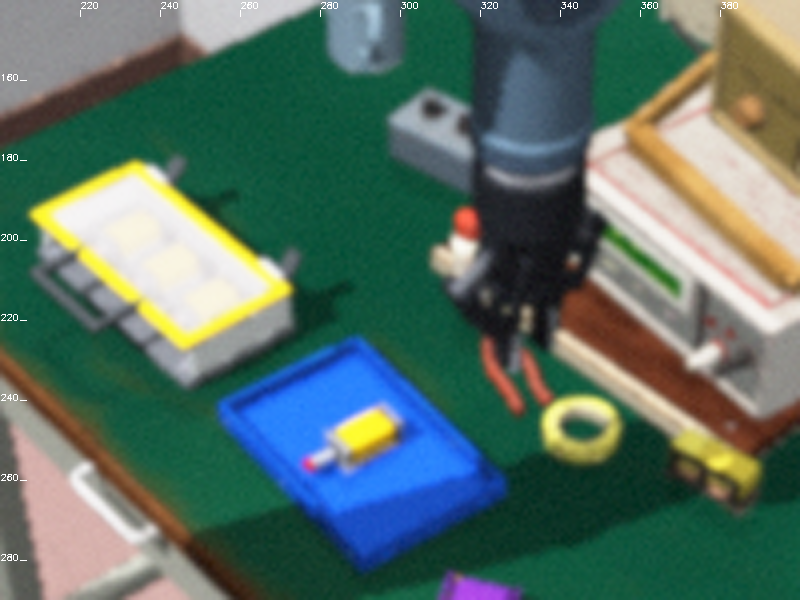

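Request:
servo_tool:
  increments:
    - {"offset":[0,0,0],"twist":0}
    - {"offset":[0,0,0],"twist":0}
    - {"offset":[0,0,0],"twist":0}
    - {"offset":[0,0,0],"twist":0}

```text
clock: 58.3
tcp_pos: [0.4721, -0.1919, 0.2509]
eef_rot: [-3.141, -0.0, 0.015]
ft_force: [0.3, -0.2, 0.4]
finger_gap: 0.024
```

```bash
python3 -c "
from plant import ticket
print(ticket.hand_in())"
```

```text
the job is handed in; nothing more can be done
None
```

The job is done and handed in at about 58 s on the robot's clock. I held the cover by its bar through both swings, lowering it onto its rear stop and later onto the nest.

- **Solenoids:** Four were on the bench. The three with plungers pushed in are in the three nest pockets, plungers towards the open front. The one with its plunger pulled out lies flat in the blue tray, plunger still out.
- **Last checks:** The final pictures show the cover level and closed, with its outline and bar where they were at the start. Depth readings put the cover at 49–54 mm and the bar at 52–58 mm above the bench. The three solenoids can be seen seated through the cover, and the robot is touching nothing.
- **Bystanders and look-alikes:** None was picked up or touched. The final pictures show the bystanders where they were. The arm hid part of the purple and turquoise pieces.
- **Disagreements:** My fit in the top camera made the plungers 2 to 4 mm longer than the given sizes. The scene camera sat about 2 to 3 mm off the top camera. I worked in the top camera's frame, and all three solenoids went into their pockets without catching.

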